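# Catch the charcoal and lid the studio pots

### The job

Hold the long-handled pot up under the chute's mouth and push the spring paddle with it, so that the gate lifts and all the charcoal blocks slide into the pot, then stand the pot upright on its cork mat and let go. Close the pot and every jar whose lid is on the table, each with its own matching lid, fully seated; leave the brush, the glass jar and the paint can where they are.

Things in the scene. Friction and masses are not known exactly. Their poses are not given: they have to be found in the camera images.
- chute: fixed steel chute on a stand, up to 260 mm high. Origin on the table right below the lip of its mouth; z up, its own +x points uphill (blocks slide out towards its -x). Lip 150 mm above the origin; trough rising at 32 degrees, 60 mm wide inside, shut by a lifting gate 13 mm uphill of the lip. Below the lip there is only the paddle; the stand's foot begins 60 mm uphill
- paddle (a joint): upright push paddle under the lip, 50 mm wide, from 85 to 135 mm above the table, its face at the chute's x = 0 at rest. Value: travel in m along the chute's +x, 0 at rest, 0.024 at the stop; spring, about 1.5 N at first, 4.5 N at the stop. The gate rises twice the paddle's travel; 0.020 lets the blocks pass. It springs back and shuts the gate when let go
- block0: charcoal block 26 x 13 x 14 mm, about 12 g, one of two to four lying side by side behind the gate; origin at its centre. May be absent
- block1: charcoal block 26 x 13 x 14 mm, about 12 g, one of two to four lying side by side behind the gate; origin at its centre. May be absent
- block2: charcoal block 26 x 13 x 14 mm, about 12 g, one of two to four lying side by side behind the gate; origin at its centre. May be absent
- block3: charcoal block 26 x 13 x 14 mm, about 12 g, one of two to four lying side by side behind the gate; origin at its centre. May be absent
- mat: fixed round cork mat, 120 mm across, 4 mm thick; origin at the centre of its underside on the table
- pot: round open tin pot, 94 mm across, 62 mm high, walls 4 mm, 130 to 210 g, standing on the mat. Origin: centre of its underside, z up. Straight wooden handle along the pot's own -x: a bar 14 mm wide, 12 mm high, from 47 to 131 mm from the pot's axis, its centre line 45 mm above the origin
- catch_point (a point): where the origin of the pot should be, handle along the chute's -x, to catch: 25 mm from the lip towards the chute's -x, 68 mm above the table. Pushed there level from the front, the pot has pressed the paddle about 22 mm; its rim is then 20 mm below the lip. The blocks need about 2 s to slide out
- jar_round: open sheet-tin jar, round, 62 mm across, 56 mm high, walls 4 mm, charcoal sticks lying low inside; loose, 200 to 250 g. Origin: centre of its underside, z up. Matches lid_round
- jar_square: open sheet-tin jar, square, 70 x 70 mm along its x and y, 56 mm high, walls 4 mm, charcoal sticks lying low inside; loose, 200 to 250 g. Origin: centre of its underside, z up. Matches lid_square
- jar_small: open sheet-tin jar, small square, 54 x 54 mm along its x and y, 56 mm high, walls 4 mm, charcoal sticks lying low inside; loose, 200 to 250 g. Origin: centre of its underside, z up. Matches lid_small
- jar_oblong: open sheet-tin jar, oblong, 84 mm along its x by 56 mm along its y, 56 mm high, walls 4 mm, charcoal sticks lying low inside; loose, 200 to 250 g. Origin: centre of its underside, z up. Matches lid_oblong
- lid_pot: tin lid lying plug down: round 96 mm flange 4 mm thick over a round 81 mm plug 6 mm deep; centred on top a wooden grip bar 36 mm long (lid's x), 12 mm wide (y), from 10 to 32 mm above the origin. Origin: centre of the plug's underside, z up. About 60 g. Seated, its origin lies 56 mm above the pot's. Fits the pot, any way round.
- lid_round: tin lid lying plug down: round 64 mm flange 4 mm thick over a round 49 mm plug 6 mm deep; centred on top a wooden grip bar 36 mm long (lid's x), 12 mm wide (y), from 10 to 32 mm above the origin. Origin: centre of the plug's underside, z up. About 60 g. Fits jar_round, any way round. Seated: origin 50 mm above the jar's. May be absent; its jar then stays open.
- lid_square: tin lid lying plug down: square 72 mm flange 4 mm thick over a 57 mm square plug 6 mm deep; centred on top a wooden grip bar 36 mm long (lid's x), 12 mm wide (y), from 10 to 32 mm above the origin. Origin: centre of the plug's underside, z up. About 60 g. Fits jar_square, sides parallel. Seated: origin 50 mm above the jar's. May be absent; its jar then stays open.
- lid_oblong: tin lid lying plug down: 86 (x) by 58 (y) mm flange 4 mm thick over a 71 by 43 mm plug 6 mm deep; centred on top a wooden grip bar 36 mm long (lid's x), 12 mm wide (y), from 10 to 32 mm above the origin. Origin: centre of the plug's underside, z up. About 60 g. Fits jar_oblong, x along the jar's x, either way round. Seated: origin 50 mm above the jar's. May be absent; its jar then stays open.
- lid_small: tin lid lying plug down: square 56 mm flange 4 mm thick over a 41 mm square plug 6 mm deep; centred on top a wooden grip bar 36 mm long (lid's x), 12 mm wide (y), from 10 to 32 mm above the origin. Origin: centre of the plug's underside, z up. About 60 g. Fits jar_small, sides parallel. Seated: origin 50 mm above the jar's. May be absent; its jar then stays open.
- brush: wooden brush lying beyond the work; leave alone. Origin at its underside
- medium_jar: capped glass jar, 66 mm across, 100 mm high; leave alone. Origin: centre of its underside
- paint_can: paint can, 70 mm across, 85 mm high; leave alone. Origin: centre of its underside
Not all that is in view belongs to the job. What is shaped like the lid_square but yellow is not meant.

How it is judged:
By the outcome, as a careful person would: the job done as asked, in the order asked, and still so for the second after the job is handed in, with the robot touching nothing.
Of block0, block1, block2, block3 only 2 to 4 are there at a start; the rules pass over those that are not, and their reading is None.
Of lid_round, lid_square, lid_oblong, lid_small only 3 to 4 are there at a start; the rules pass over those that are not, and their reading is None.
At some moment in a run one of lid_pot, lid_round, lid_square, lid_oblong, lid_small may be knocked a few centimetres aside while the robot is not near it.
It also fails if it takes over 200 s, if anything falls off the work surface, if the arm or the gripper's body presses on something with over 40 N, if the wrist force passes 120 N, or if a joint passes its speed limit or range.

### The arm

A 6-joint arm with a two-finger parallel gripper is mounted at the origin on the work surface. World frame = base frame: x ahead of the robot, y to its left, z up, the work surface at z = 0. Lengths are in m, angles in degrees, forces in N, time in s.
With the tool pointing down it reaches from about 0.4 to 0.825 m from the base axis. Payload 7 kg.
Tool frame: the origin (TCP) lies at the very end of the fingers, on their centre line; the grasp point (between the pads) lies 19 mm behind it; z points along the fingers, y is the line along which they close (so a half turn about z gives the same grasp; the last joint's range is limited). The gripper opens to 88 mm and grips with 3 to 60 N. Pads are 19 mm wide; open, the fingers measure 130 mm over their backs; the gripper's body (78 mm by 193 mm) begins 47 mm behind the grasp point.
Start: joints at [-57.748, 20.546, 0.682, 0, -70.136, -16.507], TCP at [0.183, -0.65, 0.227] pointing down, gripper open.
Joint ranges: [-176.03, 176.03], [-82.01, 121.73], [-58.28, 71.71], [-173.87, 95.51], [-174.79, -0.11], [-173.66, 173.66]. Speed limits (degrees/s): [136.94, 136.94, 172.46, 180, 180, 180].

### API

Orientations are given as [roll, pitch, yaw] about the fixed x, y, z axes, in that order (R = Rz(yaw) Ry(pitch) Rx(roll)).
In Python, from plant import get_state, capture, close_job, regions_of gives the robot as it stands.
- The arm moves only by the tool jog_arm, never from a script. Its argument "moves" is a list of rows, each a list of 3 entries, a list of its own where there are three numbers: the shift along the tool's x, y, z in cm, then the turn about the tool's z in degrees, then the finger opening in cm, from 0 to 8.76. A call has 1 to 12 rows; each row shifts and turns the commanded pose from where the row before left it, along the tool's axes as they then stand; what a row does not reach is not made up. A row lasts 1/8 s, in which the tool goes at most 62.5 mm and 10.7 degrees, less where a joint would pass 70% of its speed; a pose out of reach is approached as far as the arm can. A call is refused whole if a number of a shift passes 6.25 or a number of a turn 10.7, either way. A call with a gripper value outside its range is refused whole. The fingers move at their own pace and stop on an object; "newtons" is the grip in N (left out, the last holds). Time passes only in rows, so rows that do not move let the fingers close. It gives the time, the measured TCP pose, the force, the opening and the grip force at its end, in the units of the state.
- get_state(): the state, without advancing time (a new reading comes with each control period).
- capture(name): name is "side" or "top" or "wrist"; returns a dict with "pixels" (400x640x3 uint8, blue, green, red), "mtx" (3x3 intrinsics, pixels), "k1" (the pictures are not rectified: a ray, as slopes to the right and down, at radius r is drawn at 1 + k1 r^2 times it, then the intrinsics apply), "world_from_camera" (4x4, takes a point from camera to world coordinates); the wrist camera has in their place "hand_eye" (4x4, takes a point from camera to tool coordinates, whose origin is the TCP and whose axes are the flange's). Camera axes: x right, y down, z forward; pixel columns grow to the right and rows downward; lengths in m; the calibration is good to about 2 mm. A picture is of the moment at which its call begins: read the wrist's pose just before it. There is no depth.
- close_job(): hands the job in; it is judged then, once.
Trained networks look in a picture, given as the dict that the camera call returned (one of the last four; its "shot" number tells which), for a name from the list of things; names that differ only in an ending like _2 or _b are one class to them, and where a whole thing is asked for, a point or a joint stands for the part that bears it (a point fixed in the world has none). Each returns a list of dicts, best first, with "confidence" (0 to 1); they miss things now and then, are a little off and sometimes report something else, mostly with a low value. They report only what shows in the picture. A call takes as long as a camera call. They do not tell look-alikes from the thing itself.
- regions_of(picture, thing): "pixels" (400x640 bool, what is visible of it) and "pixel" ([column, row] in pixels, amid what is visible of it).
The state is a dict: "time_s": time; "joints": joint angles; "qd": joint speeds; "joint_torque": joint torques, N m; "tcp_pos": TCP position; "eef_rot": TCP orientation; "contact_force": force on the tool from outside, world axes, zero at the start; "moment": the same for the moment, N m; "gripper_width": finger opening in m; "gripper_force": force on a finger pad.
Only numpy, scipy, OpenCV 4.12 (cv2) and the standard library are available. Lean on these libraries where they do the work, as an engineer would, in place of code of your own. Each camera call takes 0.05 s, during which the arm holds its last target. There are 200 camera calls.

## Working session

There is one attempt and no reset: what is moved stays moved. The work goes in short steps, Python scripts to look and compute and a tool call to move; the robot and the scene stay as the last step left them, time stands still between calls to the robot, and variables do not carry over. Pictures are saved under pics/ and viewed, at most 17 in all, crops included, and the job is handed in when it is done.

Besides the shell and the picture viewer there is one more tool, called after ">>>" as name(argument=value, ...), one argument or row to a line, values as JSON. jog_arm: Moves the arm, as the interface text tells. Its arguments: {"type":"object","properties":{"moves":{"type":"array"},"newtons":{"type":"number"}},"required":["moves"]}

```bash
ls; mkdir -p pics; python3 - <<'E'
from plant import *
import cv2
s=get_state(); print({k:s[k] for k in('time_s','tcp_pos','eef_rot','gripper_width')})
for n in('side','top'):
    p=capture(n); cv2.imwrite(f'pics/{n}0.png',p['pixels']); print(n,p['mtx'],p['k1'],p['world_from_camera'])
    for t in 'chute paddle block0 mat pot jar_round jar_square jar_small jar_oblong lid_pot lid_round lid_square lid_oblong lid_small brush medium_jar paint_can'.split():
        print(t,[(r['pixel'],round(r['confidence'],2),int(r['pixels'].sum())) for r in regions_of(p,t)])
E
```

```text
pics
{'time_s': 0.0, 'tcp_pos': array([ 0.18300249, -0.64922651,  0.2256493 ]), 'eef_rot': array([ 1.79908482e+02, -8.45298331e-03, -1.64263810e+02]), 'gripper_width': 0.08772914684814398}
side [[387.6997236    0.         314.72282463]
 [  0.         387.6997236  198.53926555]
 [  0.           0.           1.        ]] -0.030175745372695406 [[-0.94979727 -0.1797432   0.2560811   0.27387569]
 [-0.31254487  0.50802675 -0.80263598  0.90295896]
 [ 0.01417231 -0.8423783  -0.53870024  0.74897977]
 [ 0.          0.          0.          1.        ]]
chute [([304.0, 218.6], 0.65, 313), ([230.7, 246.4], 0.6, 4175)]
paddle [([265.8, 266.4], 0.57, 117), ([324.6, 174.4], 0.29, 458)]
block0 [([345.0, 227.1], 0.44, 445)]
mat [([321.8, 259.8], 0.51, 204)]
pot [([314.6, 248.1], 0.97, 1104)]
jar_round [([368.2, 168.6], 0.7, 215), ([359.9, 201.6], 0.58, 657)]
jar_square [([322.5, 176.6], 0.78, 496)]
jar_small []
jar_oblong [([361.3, 201.6], 0.73, 671), ([300.5, 217.4], 0.34, 281)]
lid_pot [([346.5, 227.4], 0.79, 405), ([233.2, 248.9], 0.6, 4148)]
lid_round [([321.8, 197.0], 0.46, 127), ([290.6, 188.2],
[... 794 characters left out ...]
8)]
block0 [([394.2, 150.5], 0.62, 519)]
mat [([311.8, 220.9], 0.78, 145)]
pot [([302.3, 205.5], 0.78, 830), ([384.8, 182.2], 0.39, 283)]
jar_round [([454.4, 221.2], 0.73, 376)]
jar_square [([421.4, 173.1], 0.79, 577)]
jar_small [([418.6, 215.7], 0.9, 336)]
jar_oblong [([384.1, 225.3], 0.94, 495)]
lid_pot [([348.3, 219.5], 0.78, 626)]
lid_round [([385.3, 183.6], 0.66, 296), ([424.1, 171.1], 0.35, 565)]
lid_square [([346.3, 175.9], 0.79, 457), ([340.0, 131.4], 0.73, 431)]
lid_oblong [([230.6, 238.6], 0.69, 490)]
lid_small [([202.3, 215.0], 0.57, 290), ([453.8, 220.3], 0.28, 335)]
brush [([391.4, 151.5], 0.7, 536)]
medium_jar [([193.8, 176.0], 0.83, 485)]
paint_can [([445.1, 259.8], 0.6, 523)]
```

```bash
python3 - <<'E'
import cv2
a=cv2.imread('pics/top0.png')[110:290,170:490]; cv2.imwrite('pics/topc.png',cv2.resize(a,None,fx=2.5,fy=2.5,interpolation=cv2.INTER_CUBIC))
a=cv2.imread('pics/side0.png')[140:380,170:450]; cv2.imwrite('pics/sidec.png',cv2.resize(a,None,fx=2.5,fy=2.5,interpolation=cv2.INTER_CUBIC))
E
```

```text
(no output)
```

View pics/topc.png

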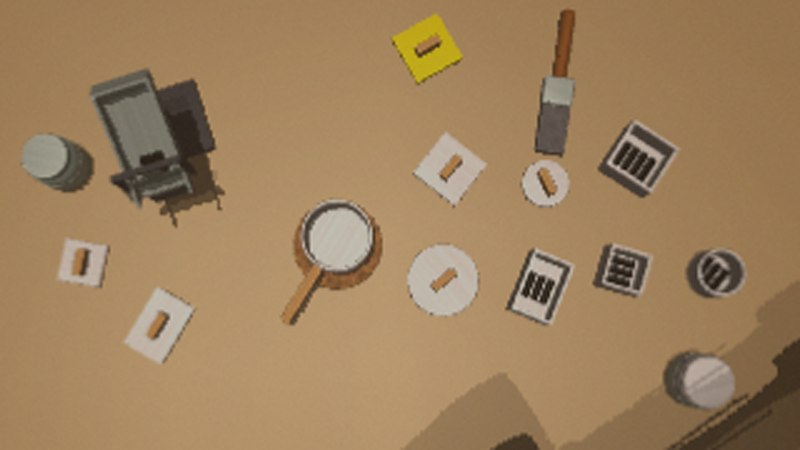

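View pics/sidec.png

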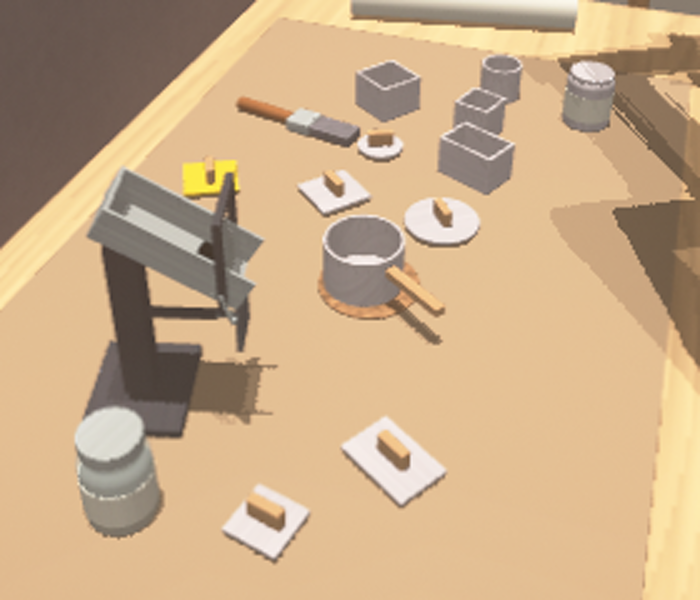

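Both views show all four jar lids, the lid decoy in yellow, pot on mat, handle towards lower left (top crop 290,320), and the chute at top crop (150,150) with its mouth towards lower right. I'll write helpers and take coarse positions.

```bash
cat > h.py <<'E'
import numpy as np, cv2
from scipy.spatial.transform import Rotation as R
from plant import get_state, capture, close_job, regions_of
def shot(name):
    s=get_state(); p=capture(name)
    if name=='wrist':
        T=np.eye(4); T[:3,:3]=R.from_euler('xyz',s['eef_rot'],degrees=True).as_matrix(); T[:3,3]=s['tcp_pos']
        p['W']=T@p['hand_eye']
    else: p['W']=p['world_from_camera']
    return p
def plane(p,px,z):
    """pixels (n,2) -> world xy on height z"""
    q=np.atleast_2d(np.asarray(px,float)); K=p['mtx']
    d=(q-K[:2,2])/[K[0,0],K[1,1]]; u=d.copy()
    for _ in range(8): u=d/(1+p['k1']*(u**2).sum(1,keepdims=True))
    r=np.c_[u,np.ones(len(u))]@p['W'][:3,:3].T; c=p['W'][:3,3]
    return (c+r*((z-c[2])/r[:,2:]))[:,:2]
def proj(p,P):
    c=(np.atleast_2d(P)-p['W'][:3,3])@p['W'][:3,:3]; u=c[:,:2]/c[:,2:]
    u=u*(1+p['k1']*(u**2).sum(1,keepdims=True)); return u@np.diag([p['mtx'][0,0],p['mtx'][1,1]])+p['mtx'][:2,2]
def outline(p,m,z):
    m=m.astype(np.uint8); n,l,st,_=cv2.connectedComponentsWithStats(m)
    m=(l==1+np.argmax(st[1:,4])).astype(np.uint8)
    c=max(cv2.findContours(m,cv2.RETR_EXTERNAL,cv2.CHAIN_APPROX_NONE)[0],key=len)[:,0]
    return plane(p,c,z)
def rect(pts):
    """centre, sizes (long,short) mm, angle of long side deg"""
    (c,(w,h),a)=cv2.minAreaRect((pts*1000).astype(np.float32))
    if w<h: w,h,a=h,w,a+90
    return np.round(np.array(c)/1000,4),(round(w,1),round(h,1)),round(a%180,1)
def circ(pts):
    c,r=cv2.minEnclosingCircle((pts*1000).astype(np.float32)); return np.round(np.array(c)/1000,4),round(2*r,1)
def bar(p,m,z=.032):
    """brown grip bar within mask"""
    k=cv2.dilate(m.astype(np.uint8),np.ones((5,5))); b,g,r=[p['pixels'][...,i].astype(int) for i in range(3)]
    c,_=[np.median(plane(p,np.argwhere(m)[:,::-1],z),0),0]
    w=cv2.erode(cv2.morphologyEx(m.astype(np.uint8),cv2.MORPH_CLOSE,np.ones((25,25))),np.ones((7,7)))
    k=(w>0)&(r-b>45)
    return rect(outline(p,k,z)) if k.sum()>20 else None
def goto(x,y,z,yaw,step=4.,turn=9.):
    s=get_state(); cy=s['eef_rot'][2]; d=(cy-yaw+90)%180-90  # half turn symmetric
    if abs(d)>0.3: n=int(np.ceil(abs(d)/turn)); print('turn %d x %.2f'%(n,d/n))
    yw=np.radians(cy-d); v=np.array([x,y,z])-s['tcp_pos']
    t=np.array([np.cos(yw)*v[0]+np.sin(yw)*v[1],np.sin(yw)*v[0]-np.cos(yw)*v[1],-v[2]])*100
    n=max(1,int(np.ceil(np.linalg.norm(t)/step))); print('shift cm',np.round(t,2),'= %d x'%n,np.round(t/n,2),'q6',round(s['joints'][5],1),'t',round(s['time_s'],1))
E
python3 - <<'E'
from h import *
p=shot('top')
for t in 'lid_pot lid_round lid_square lid_oblong lid_small'.split():
    for r in regions_of(p,t)[:2]: o=outline(p,r['pixels'],.01);print(t,round(r['confidence'],2),rect(o),circ(o),bar(p,r['pixels']))
for t in 'jar_round jar_square jar_small jar_oblong'.split():
    for r in regions_of(p,t)[:1]: o=outline(p,r['pixels'],.056);print(t,rect(o),circ(o))
print('pot c',plane(p,[170+337/2.5,110+237/2.5],.066),'handle end',plane(p,[170+290/2.5,110+320/2.5],.05))
# chute lip: corners in crop, height .15
print('lip',plane(p,[[170+141/2.5,110+205/2.5],[170+190/2.5,110+193/2.5]],.15))
E
```

```text
lid_pot 0.57 (array([ 0.4775, -0.073 ]), (93.8, 93.6), 88.4) (array([ 0.4771, -0.0716]), 98.2) (array([ 0.4782, -0.0716]), (35.1, 11.6), 133.2)
lid_pot 0.41 (array([ 0.4652, -0.2037]), (92.9, 63.9), 152.7) (array([ 0.4655, -0.2031]), 103.1) None
lid_round 0.69 (array([ 0.6052, -0.2142]), (64.4, 61.3), 88.4) (array([ 0.6068, -0.215 ]), 67.9) (array([ 0.6046, -0.2154]), (34.3, 10.5), 24.0)
lid_round 0.27 (array([0.688 , 0.3088]), (177.8, 146.6), 11.8) (array([0.686 , 0.3237]), 191.9) None
lid_square 0.89 (array([ 0.6301, -0.0869]), (72.9, 69.4), 50.0) (array([ 0.6294, -0.0853]), 89.7) (array([ 0.6281, -0.0862]), (36.3, 12.0), 139.8)
lid_square 0.69 (array([ 0.795 , -0.0626]), (76.8, 76.1), 28.6) (array([ 0.7956, -0.0619]), 93.8) (array([ 0.7893, -0.0614]), (47.8, 47.0), 28.6)
lid_oblong 0.69 (array([0.4304, 0.3063]), (89.6, 62.1), 147.1) (array([0.4289, 0.305 ]), 100.0) (array([0.4294, 0.3069]), (35.8, 11.9), 145.5)
lid_small 0.72 (array([0.5162, 0.407 ]), (56.4, 55.7), 78.6) (array([0.5171, 0.4067]), 71.0) (array([0.5156, 0.4088]), (30.2, 12.9), 168.7)
jar_round (array([ 0.4766, -0.4218]), (77.1, 61.5), 102.4) (array([ 0.4786, -0.4214]), 77.1)
jar_square (array([ 0.6281, -0.3302]), (83.2, 77.4), 144.0) (array([ 0.6287, -0.3307]), 102.0)
jar_small (array([ 0.483 , -0.3028]), (64.9, 60.9), 69.8) (array([ 0.4837, -0.3021]), 77.4)
jar_oblong (array([ 0.4649, -0.1948]), (88.2, 63.2), 156.4) (array([ 0.4646, -0.1951]), 96.8)
pot c [[0.5344317  0.06501425]] handle end [[0.4295913  0.12902445]]
lip [[0.57314993 0.29923338]
 [0.58620334 0.23976423]]
```

```bash
python3 - <<'E'
from h import *
goto(.476,.100,.28,148.6); print(capture('wrist')['hand_eye'].round(3))
E
```

```text
turn 6 x 7.86
shift cm [14.06 79.25 -5.35] = 21 x [ 0.67  3.77 -0.25] q6 -16.5 t 2.3
[[ 0.    -0.955 -0.298  0.082]
 [ 1.     0.     0.    -0.   ]
 [-0.    -0.298  0.955 -0.157]
 [ 0.     0.     0.     1.   ]]
```

>>> jog_arm(
  moves=[
    [[0,0,0],7.86,8.7],
    [[0,0,0],7.86,8.7],
    [[0,0,0],7.86,8.7],
    [[0,0,0],7.86,8.7],
    [[0,0,0],7.86,8.7],
    [[0,0,0],7.86,8.7],
    [[-0.5,3.77,-0.5],0,8.7],
    [[-0.5,3.77,-0.5],0,8.7],
    [[-0.5,3.77,-0.5],0,8.7],
    [[-0.5,3.77,-0.5],0,8.7],
    [[0,3.77,-0.5],0,8.7],
    [[0,3.77,-0.5],0,8.7],
  ],
)

```text
time_s: 3.85
tcp_pos: [0.3187, -0.466, 0.2569]
eef_rot: [-180.0, 0.0, 148.6]
contact_force: [1.1, -0.1, 0.3]
gripper_width: 0.0873
gripper_force: 0.0
```

>>> jog_arm(
  moves=[
    [[1,3.77,-0.5],0,8.7],
    [[1,3.77,-0.5],0,8.7],
    [[1,3.77,-0.5],0,8.7],
    [[1,3.77,-0.5],0,8.7],
    [[1,3.77,0],0,8.7],
    [[1,3.77,0],0,8.7],
    [[1,3.77,0],0,8.7],
    [[1,3.77,0],0,8.7],
    [[2,3.77,0],0,8.7],
    [[2,3.77,0],0,8.7],
    [[2,3.77,0],0,8.7],
  ],
)

```text
time_s: 5.22
tcp_pos: [0.4147, -0.0388, 0.2769]
eef_rot: [180.0, 0.0, 148.6]
contact_force: [0.4, 0.5, 0.5]
gripper_width: 0.0871
gripper_force: 0.0
```

```bash
python3 - <<'E'
from h import *
goto(.476,.100,.28,148.6); s=get_state();print(s['tcp_pos'],s['eef_rot'],s['joints'])
p=shot('wrist'); 
for t in ['pot','mat']:
  for r in regions_of(p,t): o=outline(p,r['pixels'],.066 if t=='pot' else .004);print(t,r['confidence'],r['pixel'],rect(o),circ(o))
cv2.imwrite('pics/w1.png',p['pixels'])
E
```

```text
shift cm [ 2.   15.04 -0.31] = 4 x [ 0.5   3.76 -0.08] q6 -143.5 t 5.2
[ 0.41471032 -0.03882622  0.27692948] [1.79955101e+02 3.98833981e-02 1.48582772e+02] [ 2.20748255e+01 -6.90170198e+00 -2.46196801e+01  5.61317301e-03
 -7.22222050e+01 -1.43493749e+02]
pot 0.62 [449.4, 198.5] (array([0.4959, 0.0723]), (171.6, 102.2), 167.4) (array([0.4997, 0.0884]), 176.9)
mat 0.57 [408.7, 167.8] (array([0.5045, 0.0494]), (116.0, 55.4), 128.0) (array([0.5213, 0.0625]), 116.3)
mat 0.18 [71.7, 235.7] (array([ 0.3168, -0.4022]), (105.0, 42.5), 56.2) (array([ 0.3268, -0.4088]), 105.1)
```

View pics/w1.png

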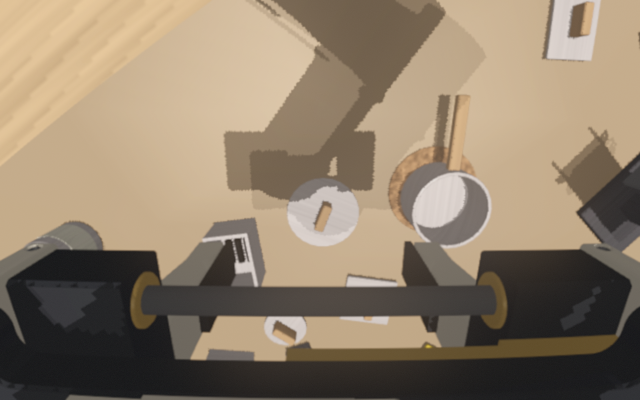

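The wrist view shows the pot at (451,209), handle up to (460,97), fingers at the bottom. I'll move over the handle and look again.

>>> jog_arm(
  moves=[
    [[-0.3,3.76,-0.08],0,8.7],
    [[-0.3,3.76,-0.08],0,8.7],
    [[-0.3,3.76,-0.08],0,8.7],
    [[-0.3,3.76,-0.08],0,8.7],
    [[0,0,0],0,8.7],
  ],
)

```text
time_s: 6.0
tcp_pos: [0.5047, 0.0825, 0.279]
eef_rot: [-179.9, -0.0, 148.6]
contact_force: [-0.6, 0.3, -0.0]
gripper_width: 0.0871
gripper_force: 0.0
```

```bash
python3 - <<'E'
from h import *
s=get_state();print(s['tcp_pos'],s['joints'])
p=shot('wrist'); r=regions_of(p,'pot')[0]; m=r['pixels']; print(r['confidence'],r['pixel'])
b,g,rr=[p['pixels'][...,i].astype(int) for i in range(3)]
o=outline(p,m,.055); print('all',rect(o))
br=m&(rr-b>45); print(br.sum()); k=outline(p,br,.055); print('handle',rect(k))
po=outline(p,m&~cv2.dilate(br.astype(np.uint8),np.ones((7,7))).astype(bool),.066); print('pot',circ(po),rect(po))
v=p['pixels'].copy(); v[m&~br]=v[m&~br]//2+[120,0,0]; cv2.imwrite('pics/w2.png',v)
E
```

```text
[0.50465326 0.08253869 0.27901627] [ 3.13229386e+01  3.17327758e+00 -1.47203334e+01  6.50997840e-03
 -7.21783376e+01 -1.52714515e+02]
0.92 [323.8, 191.9]
all (array([0.5014, 0.0764]), (174.6, 95.3), 165.7)
941
handle (array([0.4618, 0.1166]), (80.3, 14.9), 146.7)
pot (array([0.5322, 0.0705]), 102.7) (array([0.5329, 0.0709]), (100.9, 91.9), 146.9)
```

View pics/w2.png

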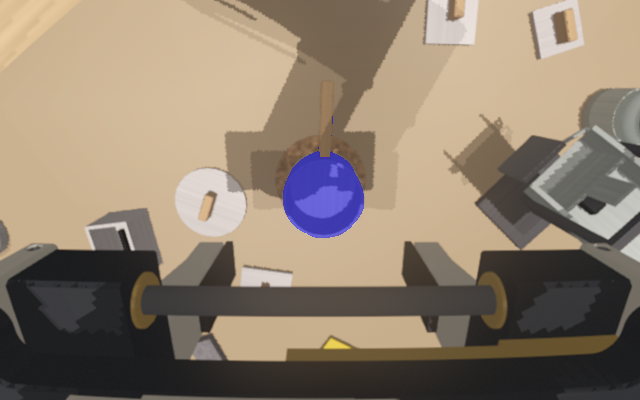

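```bash
python3 - <<'E'
from h import *
goto(.4773,.1061,.030,147)
E
```

```text
turn 1 x 1.56
shift cm [ 3.55  0.67 24.93] = 7 x [0.51 0.1  3.56] q6 -152.7 t 6.1
```

>>> jog_arm(
  moves=[
    [[0,0,0],1.5,6],
    [[1.78,0.33,3.5],0,6],
    [[1.77,0.33,3.5],0,6],
    [[0,0,3.5],0,6],
    [[0,0,3.5],0,6],
    [[0,0,3],0,6],
    [[0,0,3],0,6],
    [[0,0,2.5],0,6],
    [[0,0,2.5],0,6],
    [[0,0,0],0,6],
  ],
)

```text
time_s: 7.35
tcp_pos: [0.4761, 0.1054, 0.0288]
eef_rot: [-179.8, -0.1, 147.0]
contact_force: [-0.3, 1.3, -0.2]
gripper_width: 0.0598
gripper_force: 0.0
```

>>> jog_arm(
  moves=[
    [[0,0,0],0,0.8],
    [[0,0,0],0,0.8],
    [[0,0,0],0,0.8],
    [[0,0,0],0,0.8],
    [[0,0,0],0,0.8],
    [[0,0,0],0,0.8],
    [[0,0,0],0,0.8],
    [[0,0,0],0,0.8],
  ],
  newtons=55,
)

```text
time_s: 8.35
tcp_pos: [0.4773, 0.1069, 0.0299]
eef_rot: [180.0, 0.0, 147.1]
contact_force: [-0.3, 0.3, 3.9]
gripper_width: 0.0136
gripper_force: 55.0
```

>>> jog_arm(
  moves=[
    [[0,0,-0.4],0,0.8],
    [[0,0,-1],0,0.8],
    [[0,0,-1.5],0,0.8],
    [[0,0,-1.5],0,0.8],
    [[0,0,-1.5],0,0.8],
    [[0,0,-0.5],0,0.8],
    [[0,0,0],0,0.8],
    [[0,0,0],0,0.8],
  ],
)

```text
time_s: 9.35
tcp_pos: [0.4768, 0.1066, 0.0933]
eef_rot: [-180.0, -0.0, 147.1]
contact_force: [-0.3, -0.4, -1.6]
gripper_width: 0.0134
gripper_force: 55.0
```

```bash
python3 - <<'E'
from h import *
goto(.414,.234,.094,192.4,step=3)
p=shot('top'); cv2.imwrite('pics/t2.png',cv2.resize(p['pixels'][130:260,190:350],None,fx=5,fy=4.6,interpolation=cv2.INTER_CUBIC))
for r in regions_of(p,'mat')[:2]: print('mat',r['confidence'],rect(outline(p,r['pixels'],.004)),circ(outline(p,r['pixels'],.004)))
p=shot('wrist'); cv2.imwrite('pics/w3.png',p['pixels'])
E
```

```text
turn 6 x -7.55
shift cm [ 3.4  13.8  -0.07] = 5 x [ 0.68  2.76 -0.01] q6 -158.6 t 9.3
mat 0.52 (array([0.5124, 0.0235]), (63.3, 17.6), 150.4) (array([0.5159, 0.0298]), 63.4)
```

View pics/t2.png

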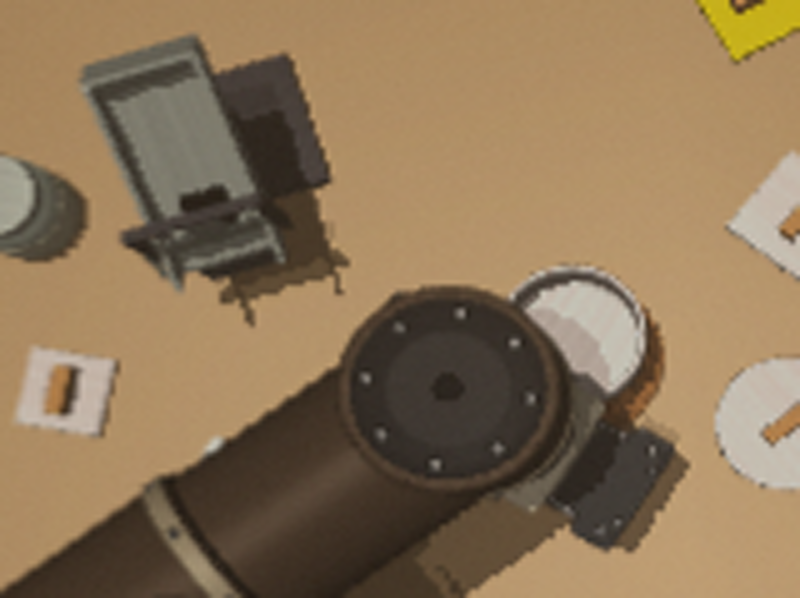

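Top crop: chute mouth wall ends at about (180,285) and (283,262), upper end corners (85,80),(200,38), gate bar (125,240)-(258,200); pot hangs level in the gripper.

```bash
python3 - <<'E'
from h import *
p=shot('top'); f=lambda a:[[190+x/5,130+y/4.6] for x,y in a]
for n,a,z in [('mouth mid',[(231,273)],.15),('mouth mid',[(231,273)],.17),('floor edge',[(200,270),(262,257)],.15),('walls',[(178,287),(283,262)],.155),('topc',[(85,80),(200,38)],.26),('gatebar',[(125,240),(258,200)],.22)]:
    w=plane(p,f(a),z); print(n,z,w.round(4).tolist(),'mid',w.mean(0).round(4), np.degrees(np.arctan2(*(w[-1]-w[0])[::-1])).round(1),np.linalg.norm(w[-1]-w[0]).round(3))
E
```

```text
mouth mid 0.15 [[0.5804, 0.2695]] mid [0.5804 0.2695] 0.0 0.0
mouth mid 0.17 [[0.578, 0.2657]] mid [0.578  0.2657] 0.0 0.0
floor edge 0.15 [[0.583, 0.2883], [0.5906, 0.2506]] mid [0.5868 0.2695] -78.5 0.038
walls 0.155 [[0.5714, 0.3006], [0.5863, 0.2371]] mid [0.5788 0.2688] -76.9 0.065
topc 0.26 [[0.6877, 0.329], [0.7121, 0.2645]] mid [0.6999 0.2968] -69.2 0.069
gatebar 0.22 [[0.5943, 0.3168], [0.6175, 0.2402]] mid [0.6059 0.2785] -73.1 0.08
```

>>> jog_arm(
  moves=[
    [[0,0,0],-7.5,0.8],
    [[0,0,0],-7.5,0.8],
    [[0,0,0],-7.5,0.8],
    [[0,0,0],-7.5,0.8],
    [[0,0,0],-7.5,0.8],
    [[0,0,0],-7.5,0.8],
    [[0.68,2.76,0],0,0.8],
    [[0.68,2.76,0],0,0.8],
    [[0.68,2.76,0],0,0.8],
    [[0.68,2.76,0],0,0.8],
    [[0.68,2.76,0],0,0.8],
    [[0,0,0],0,0.8],
  ],
)

```text
time_s: 11.05
tcp_pos: [0.4146, 0.236, 0.0937]
eef_rot: [-180.0, 0.0, -167.8]
contact_force: [-0.1, -0.1, -1.8]
gripper_width: 0.0138
gripper_force: 55.0
```

```bash
python3 - <<'E'
from h import *
p=shot('wrist'); cv2.imwrite('pics/w4.png',p['pixels'])
s=get_state(); print(s['tcp_pos'],s['eef_rot'],s['joints'])
r=regions_of(p,'pot')[0]; m=r['pixels']; b,g,rr=[p['pixels'][...,i].astype(int) for i in range(3)]
for t in('paddle','chute'): print(t,[(r['pixel'],r['confidence'],int(r['pixels'].sum())) for r in regions_of(p,t)])
E
```

```text
[0.41467612 0.23506844 0.09353488] [-1.79977787e+02 -2.53480838e-02 -1.67814621e+02] [ 5.32745440e+01  9.70027376e+00 -3.39877781e+01  1.13644860e-04
 -4.63456519e+01 -1.31089239e+02]
paddle []
chute []
```

View pics/w4.png

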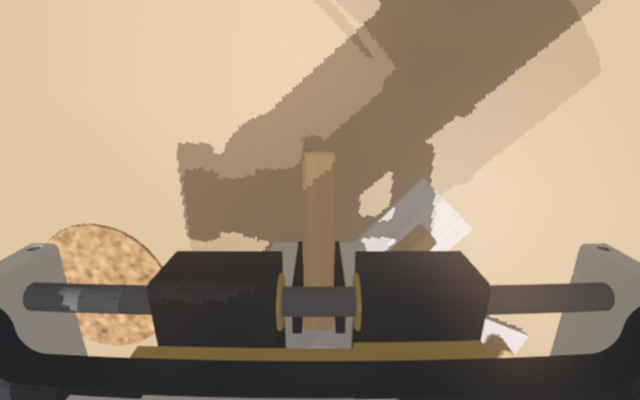

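Only handle and mat are in the wrist view, (318,150)–(318,330); the alignment must come from top/side views plus force.

```bash
python3 - <<'E'
from h import *
goto(.460,.2372,.0945,194.5,step=3)
E
```

```text
turn 1 x -2.43
shift cm [-4.43 -0.82 -0.09] = 2 x [-2.21 -0.41 -0.05] q6 -131.1 t 11.2
```

>>> jog_arm(
  moves=[
    [[0,0,0],-2.4,0.8],
    [[-1.1,-0.2,-0.03],0,0.8],
    [[-1.1,-0.2,-0.03],0,0.8],
    [[-1.1,-0.2,-0.03],0,0.8],
    [[-1.1,-0.2,0],0,0.8],
    [[0,0,0],0,0.8],
    [[0,0,0],0,0.8],
  ],
)

```text
time_s: 12.12
tcp_pos: [0.4594, 0.2376, 0.0944]
eef_rot: [-180.0, -0.0, -165.5]
contact_force: [-0.1, 0.7, -2.7]
gripper_width: 0.0134
gripper_force: 55.0
```

```bash
python3 - <<'E'
from h import *
s=get_state(); print(s['tcp_pos'],s['contact_force'])
a=shot('side')['pixels'][180:300,180:320]; b=shot('top')['pixels'][130:230,195:315]
cv2.imwrite('pics/c1.png',np.hstack([cv2.resize(a,(420,360),interpolation=2),cv2.resize(b,(380,360),interpolation=2)]))
E
```

```text
[0.45941901 0.23758218 0.09441892] [-0.10928076  0.6957924  -2.67437405]
```

View pics/c1.png

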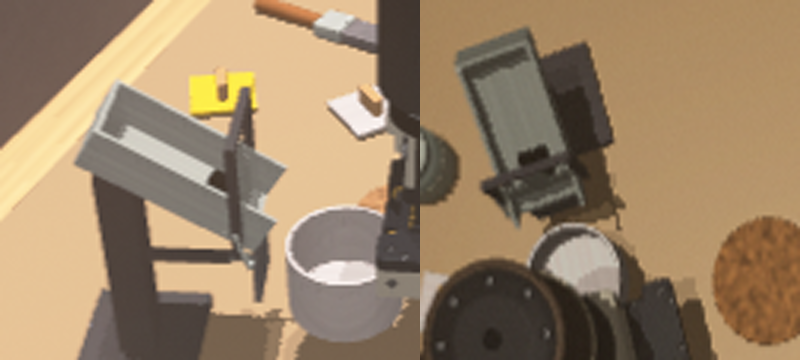

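Side crop shows the pot just in front of the paddle, rim below the lip; top crop shows it roughly on the chute's axis. Push.

>>> jog_arm(
  moves=[
    [[-0.3,0.2,0],0,0.8],
    [[-0.4,0,0],0,0.8],
    [[-0.4,0,0],0,0.8],
    [[-0.4,0,0],0,0.8],
    [[-0.4,0,0],0,0.8],
    [[-0.4,0,0],0,0.8],
    [[0,0,0],0,0.8],
  ],
)

```text
time_s: 13.1
tcp_pos: [0.4814, 0.2454, 0.0944]
eef_rot: [-180.0, -0.0, -165.5]
contact_force: [-2.5, -0.0, -1.7]
gripper_width: 0.0132
gripper_force: 55.0
```

>>> jog_arm(
  moves=[
    [[-0.3,0,0],0,0.8],
    [[-0.3,0,0],0,0.8],
    [[0,0,0],0,0.8],
  ],
)

```text
time_s: 13.48
tcp_pos: [0.4873, 0.247, 0.0946]
eef_rot: [-180.0, -0.0, -165.5]
contact_force: [-3.5, -0.1, -1.6]
gripper_width: 0.0133
gripper_force: 55.0
```

```bash
python3 - <<'E'
from h import *
p=shot('top')
for r in regions_of(p,'mat')[:2]: o=outline(p,r['pixels'],.004); print('mat',r['confidence'],rect(o),circ(o))
s=get_state(); print(s['tcp_pos'],s['contact_force'])
a=shot('side')['pixels'][180:300,180:320]; b=p['pixels'][130:230,195:315]
cv2.imwrite('pics/c2.png',np.hstack([cv2.resize(a,(420,360),interpolation=2),cv2.resize(b,(380,360),interpolation=2)]))
E
```

```text
mat 0.72 (array([0.5324, 0.0682]), (116.8, 112.5), 133.4) (array([0.5306, 0.0676]), 120.6)
[0.48706739 0.24692259 0.09449572] [-3.93988606 -0.15185645 -2.62963213]
```

View pics/c2.png

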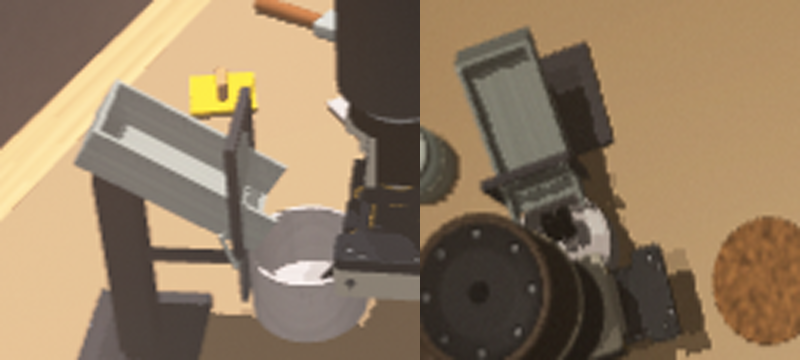

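The blocks have already left the trough into the pot (dark at top crop (565,225)). Hold a little longer to be sure.

>>> jog_arm(
  moves=[
    [[-0.2,0,0],0,0.8],
    [[0,0,0],0,0.8],
    [[0,0,0],0,0.8],
    [[0,0,0],0,0.8],
    [[0,0,0],0,0.8],
    [[0,0,0],0,0.8],
    [[0,0,0],0,0.8],
    [[0,0,0],0,0.8],
    [[0,0,0],0,0.8],
    [[0,0,0],0,0.8],
    [[0,0,0],0,0.8],
    [[0,0,0],0,0.8],
  ],
)

```text
time_s: 15.12
tcp_pos: [0.4892, 0.2475, 0.0947]
eef_rot: [-180.0, -0.0, -165.5]
contact_force: [-3.3, -0.6, -3.0]
gripper_width: 0.0134
gripper_force: 55.0
```

>>> jog_arm(
  moves=[
    [[0,0,0],0,0.8],
    [[0,0,0],0,0.8],
    [[0,0,0],0,0.8],
    [[0,0,0],0,0.8],
    [[1,0,0],0,0.8],
    [[1.5,0,0],0,0.8],
    [[2,0,0],0,0.8],
    [[2,0,0],0,0.8],
    [[1.5,0,0],0,0.8],
    [[0,0,0],0,0.8],
  ],
)

```text
time_s: 16.38
tcp_pos: [0.411, 0.2275, 0.0952]
eef_rot: [180.0, 0.1, -165.5]
contact_force: [1.0, 0.2, -1.6]
gripper_width: 0.0134
gripper_force: 55.0
```

```bash
python3 - <<'E'
from h import *
s=get_state(); print(s['tcp_pos'],s['contact_force'])
p=shot('top'); a=shot('side')['pixels'][180:300,180:340]; b=p['pixels'][130:230,195:315]
cv2.imwrite('pics/c3.png',np.hstack([cv2.resize(a,(420,360),interpolation=2),cv2.resize(b,(380,360),interpolation=2)]))
# pot placed: handle at 147 deg, pot axis on mat centre -> tcp
d=np.array([np.cos(np.radians(147)),np.sin(np.radians(147))]); t=np.array([.5335,.068])+.070*d; print(t)
goto(t[0],t[1],.094,147,step=3)
E
```

```text
[0.41099122 0.22753817 0.09524627] [ 0.95398104  0.21095146 -1.60762349]
[0.47479306 0.10612473]
turn 6 x 7.92
shift cm [-11.9   -6.82   0.12] = 5 x [-2.38 -1.36  0.02] q6 -128.5 t 16.5
```

View pics/c3.png

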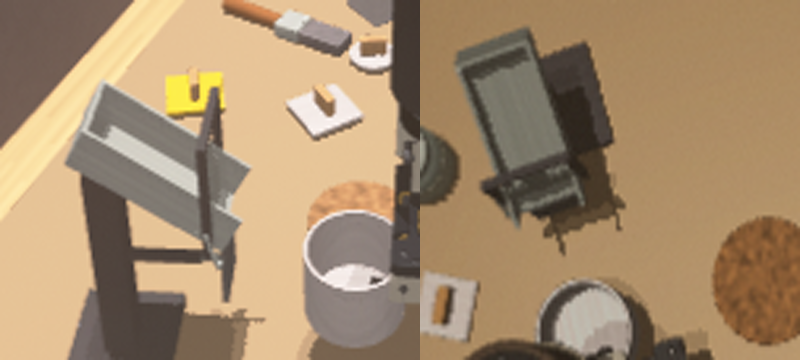

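Trough empty, nothing on the table, a block's edge visible in the pot at (375,280). Carry the pot to the mat.

>>> jog_arm(
  moves=[
    [[0,0,0],7.9,0.8],
    [[0,0,0],7.9,0.8],
    [[0,0,0],7.9,0.8],
    [[0,0,0],7.9,0.8],
    [[0,0,0],7.9,0.8],
    [[0,0,0],7.9,0.8],
    [[-2.38,-1.36,0],0,0.8],
    [[-2.38,-1.36,0],0,0.8],
    [[-2.38,-1.36,0],0,0.8],
    [[-2.38,-1.36,0],0,0.8],
    [[-2.38,-1.36,0],0,0.8],
    [[0,0,0],0,0.8],
  ],
)

```text
time_s: 17.98
tcp_pos: [0.4808, 0.1018, 0.0928]
eef_rot: [179.9, -0.7, 147.3]
contact_force: [-0.3, 0.1, -1.3]
gripper_width: 0.0132
gripper_force: 55.0
```

```bash
python3 - <<'E'
from h import *
goto(.4748,.1061,.030,147,step=2)
E
```

```text
turn 1 x 0.32
shift cm [0.74 0.04 6.28] = 4 x [0.18 0.01 1.57] q6 -156.5 t 18.0
```

>>> jog_arm(
  moves=[
    [[0.5,0,0.5],0.3,0.8],
    [[0.25,0,1],0,0.8],
    [[0,0,1.5],0,0.8],
    [[0,0,1.2],0,0.8],
    [[0,0,0.8],0,0.8],
    [[0,0,0.6],0,0.8],
    [[0,0,0.4],0,0.8],
    [[0,0,0.25],0,0.8],
    [[0,0,0],0,0.8],
    [[0,0,0],0,0.8],
  ],
)

```text
time_s: 19.23
tcp_pos: [0.473, 0.1075, 0.031]
eef_rot: [179.9, -0.6, 147.2]
contact_force: [-0.2, -0.8, 0.1]
gripper_width: 0.0135
gripper_force: 55.0
```

>>> jog_arm(
  moves=[
    [[0,0,0.05],0,0.8],
    [[0,0,0],0,1.6],
    [[0,0,0],0,2.5],
    [[0,0,0],0,5],
    [[0,0,0],0,5],
    [[0,0,-1],0,5],
    [[0,0,-3],0,5],
    [[0,0,-4],0,5],
    [[0,0,-4],0,5],
    [[0,0,-4],0,5],
    [[0,0,-4],0,5],
    [[0,0,0],0,5],
  ],
)

```text
time_s: 20.72
tcp_pos: [0.4762, 0.1066, 0.2342]
eef_rot: [179.6, -0.5, 147.2]
contact_force: [0.2, -0.3, -0.5]
gripper_width: 0.0503
gripper_force: 0.0
```

```bash
python3 - <<'E'
from h import *
s=get_state(); print(s['tcp_pos'],s['eef_rot'],s['joints'])
p=shot('wrist'); cv2.imwrite('pics/w5.png',p['pixels'])
r=regions_of(p,'pot')[0]; m=r['pixels']; b,g,rr=[p['pixels'][...,i].astype(int) for i in range(3)]
br=m&(rr-b>45); print('handle',rect(outline(p,br,.055)),r['confidence'])
for t in['block0']:print([(q['pixel'],q['confidence'],int(q['pixels'].sum())) for q in regions_of(p,t)])
for r in regions_of(p,'mat')[:1]: o=outline(p,r['pixels'],.004); print('mat',r['confidence'],rect(o),circ(o))
for r in regions_of(p,'lid_pot')[:1]: o=outline(p,r['pixels'],.01); print('lid',r['confidence'],rect(o),circ(o),bar(p,r['pixels']))
E
```

```text
[0.47615414 0.10664941 0.23421365] [179.57635958  -0.46799323 147.19016034] [  35.27087139    2.37785936  -21.23056414   -0.64747956  -66.17459933
 -157.82201048]Traceback (most recent call last):
  File "<stdin>", line 4, in <module>
IndexError: list index out of range
```

View pics/w5.png

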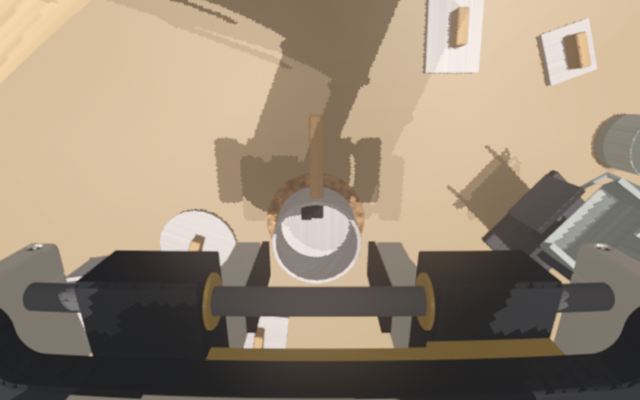

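Pot stands on the mat with two dark blocks in it at about (312,212). Next the pot lid.

```bash
cat >> h.py <<'E'
def lids(p,name,n=1):
    for r in regions_of(p,name)[:n]:
        o=outline(p,r['pixels'],.01); print(name,round(r['confidence'],2),rect(o),circ(o),'bar',bar(p,r['pixels']))
def jar(p,name,z=.056):
    for r in regions_of(p,name)[:1]:
        o=outline(p,r['pixels'],z); print(name,round(r['confidence'],2),rect(o),circ(o))
E
python3 - <<'E'
from h import *
goto(.519,-.116,.24,133)
E
```

```text
turn 2 x 7.08
shift cm [-19.28 -11.87  -0.93] = 6 x [-3.21 -1.98 -0.16] q6 -157.8 t 20.8
```

>>> jog_arm(
  moves=[
    [[0,0,0],7,5],
    [[0,0,0],7,5],
    [[-3.2,-1.98,-0.15],0,5],
    [[-3.2,-1.98,-0.15],0,5],
    [[-3.2,-1.98,-0.15],0,5],
    [[-3.2,-1.98,-0.15],0,5],
    [[-3.2,-1.98,-0.15],0,5],
    [[-3.2,-1.98,-0.15],0,5],
    [[0,0,0],0,5],
  ],
)

```text
time_s: 21.95
tcp_pos: [0.5187, -0.1174, 0.2355]
eef_rot: [-179.8, -0.8, 133.0]
contact_force: [-0.5, -0.0, -0.2]
gripper_width: 0.05
gripper_force: 0.0
```

```bash
python3 - <<'E'
from h import *
p=shot('wrist'); lids(p,'lid_pot',2); jar(p,'pot',.066)
for q in regions_of(p,'pot')[:1]:
    m=q['pixels']; b,g,rr=[p['pixels'][...,i].astype(int) for i in range(3)]
    br=m&(rr-b>45); print('handle',rect(outline(p,br,.055)))
p=shot('top'); jar(p,'pot',.066); lids(p,'lid_pot'); jar(p,'mat',.004)
for q in regions_of(p,'pot')[:1]:
    m=q['pixels']; b,g,rr=[p['pixels'][...,i].astype(int) for i in range(3)]
    br=m&(rr-b>45); print('handle',rect(outline(p,br,.055))); print(rect(outline(p,m&~cv2.dilate(br.astype(np.uint8),np.ones((3,3))).astype(bool),.066)))
s=get_state(); print(s['tcp_pos'],s['eef_rot'])
E
```

```text
lid_pot 0.68 (array([ 0.4771, -0.0711]), (95.4, 94.6), 73.8) (array([ 0.4773, -0.0709]), 97.0) bar (array([ 0.4772, -0.0709]), (33.9, 10.3), 127.4)
pot 0.92 (array([0.5293, 0.0601]), (107.6, 86.6), 44.9) (array([0.5273, 0.0615]), 108.5)
handle (array([0.5628, 0.0325]), (6.9, 0.0), 43.9)
lid_pot 0.57 (array([ 0.4654, -0.0758]), (92.6, 64.1), 97.9) (array([ 0.4759, -0.0742]), 92.8) bar (array([ 0.4778, -0.0719]), (31.2, 9.1), 122.0)
[ 0.51930032 -0.11480064  0.23719301] [-179.91900534   -0.65956903  133.22238688]
```

```bash
python3 - <<'E'
from h import *
goto(.4772,-.071,.014,129,step=3)
E
```

```text
turn 1 x 4.22
shift cm [ 6.05 -0.52 22.32] = 8 x [ 0.76 -0.06  2.79] q6 -144.9 t 22.4
```

>>> jog_arm(
  moves=[
    [[0,0,0],4.2,5],
    [[3,-0.25,3],0,4],
    [[3.05,-0.25,3],0,4],
    [[0,0,4],0,4],
    [[0,0,4],0,4],
    [[0,0,3],0,4],
    [[0,0,2],0,4],
    [[0,0,1.5],0,4],
    [[0,0,1],0,4],
    [[0,0,0.5],0,4],
    [[0,0,0],0,4],
  ],
  newtons=30,
)

```text
time_s: 23.78
tcp_pos: [0.4754, -0.0698, 0.0179]
eef_rot: [-179.9, -0.7, 129.0]
contact_force: [0.5, 0.1, 0.9]
gripper_width: 0.0404
gripper_force: 0.0
```

```bash
python3 - <<'E'
from h import *
goto(.4772,-.071,.014,129,step=3); s=get_state(); print(s['contact_force'],s['tcp_pos'],s['eef_rot'])
E
```

```text
shift cm [-0.2   0.06  0.39] = 1 x [-0.2   0.06  0.39] q6 -155.0 t 23.8
[0.47430418 0.10422813 0.85988514] [ 0.47543773 -0.06982482  0.01786947] [-179.85736151   -0.6556418   128.9735746 ]
```

>>> jog_arm(
  moves=[
    [[-0.15,0.05,0.35],0,4],
    [[0,0,0],0,4],
    [[0,0,0],0,0.6],
    [[0,0,0],0,0.6],
    [[0,0,0],0,0.6],
    [[0,0,0],0,0.6],
    [[0,0,0],0,0.6],
    [[0,0,0],0,0.6],
    [[0,0,-0.5],0,0.6],
    [[0,0,-2],0,0.6],
    [[0,0,-3],0,0.6],
    [[0,0,-3],0,0.6],
  ],
)

```text
time_s: 25.28
tcp_pos: [0.4771, -0.0715, 0.1003]
eef_rot: [-179.8, -0.7, 129.0]
contact_force: [-0.1, -0.2, 0.2]
gripper_width: 0.0117
gripper_force: 30.0
```

>>> jog_arm(
  moves=[
    [[0,0,-3],0,0.6],
    [[0,0,0],0,0.6],
    [[0,0,0],0,0.6],
  ],
)

```text
time_s: 25.65
tcp_pos: [0.4772, -0.0716, 0.129]
eef_rot: [-179.9, -0.7, 128.9]
contact_force: [-0.3, -0.3, -0.8]
gripper_width: 0.0118
gripper_force: 30.0
```

```bash
python3 - <<'E'
from h import *
s=get_state(); print(s['tcp_pos'],s['eef_rot'],s['contact_force'],s['gripper_width'])
p=shot('top'); cv2.imwrite('pics/tt.png',p['pixels'])
for n in ('top','side','wrist'):
    if n!='top': p=shot(n)
    for q in regions_of(p,'pot')[:1]:
        m=q['pixels']; b,g,rr=[p['pixels'][...,i].astype(int) for i in range(3)]
        br=m&(rr-b>40); print(n,q['confidence'],m.sum(),br.sum(),q['pixel'])
        if br.sum()>10: print('handle',rect(outline(p,br,.055)))
        o=outline(p,cv2.morphologyEx(m.astype(np.uint8),cv2.MORPH_OPEN,np.ones((7,7))),.066); print(rect(o),circ(o))
E
```

```text
[ 0.47722468 -0.07158511  0.12899816] [-179.85478863   -0.67987988  128.94500497] [-0.26808747 -0.34242197 -0.83651102] 0.011837550927904719
top 0.81 290 10 [302.4, 201.2]
(array([0.5582, 0.067 ]), (71.2, 42.3), 88.4) (array([0.5501, 0.0672]), 75.6)
side 0.98 1147 183 [318.0, 246.5]
handle (array([0.4581, 0.1248]), (91.3, 26.4), 146.2)
(array([0.5196, 0.102 ]), (153.3, 90.3), 112.3) (array([0.5218, 0.102 ]), 155.3)
wrist 0.63 18931 1120 [511.0, 105.3]
handle (array([0.48  , 0.0981]), (26.9, 18.1), 146.1)
(array([0.5239, 0.0659]), (108.5, 95.3), 12.6) (array([0.5185, 0.0725]), 119.9)
```

```bash
python3 - <<'E'
from h import *
goto(.59,-.002,.25,129,step=3.5)
E
```

```text
shift cm [ -1.67  13.13 -12.13] = 6 x [-0.28  2.19 -2.02] q6 -155.0 t 25.9
```

>>> jog_arm(
  moves=[
    [[-0.28,2.19,-2.02],0,0.6],
    [[-0.28,2.19,-2.02],0,0.6],
    [[-0.28,2.19,-2.02],0,0.6],
    [[-0.28,2.19,-2.02],0,0.6],
    [[-0.28,2.19,-2.02],0,0.6],
    [[-0.28,2.19,-2.02],0,0.6],
    [[0,0,0],0,0.6],
    [[0,0,0],0,0.6],
  ],
)

```text
time_s: 26.95
tcp_pos: [0.5908, -0.003, 0.2488]
eef_rot: [-179.8, -0.7, 129.0]
contact_force: [-0.6, 0.7, -1.4]
gripper_width: 0.0115
gripper_force: 30.0
```

```bash
cat >> h.py <<'E'
def potfit(p):
    for q in regions_of(p,'pot')[:1]:
        m=q['pixels']; b,g,rr=[p['pixels'][...,i].astype(int) for i in range(3)]
        br=m&(rr-b>40); h=rect(outline(p,br,.055)) if br.sum()>20 else None
        k=cv2.morphologyEx(m.astype(np.uint8),cv2.MORPH_OPEN,cv2.getStructuringElement(2,(31,31)))
        o=outline(p,k,.066); print('pot',q['confidence'],'handle',h,'rim',rect(o),circ(o))
E
python3 - <<'E'
from h import *
s=get_state(); print(s['tcp_pos'],s['eef_rot'],s['contact_force'])
p=shot('wrist'); potfit(p); cv2.imwrite('pics/w6.png',p['pixels'])
E
```

```text
[ 0.59079764 -0.00299064  0.24883288] [-179.77025404   -0.7177974   128.95615763] [-0.61828105  0.65888053 -1.4329284 ]
pot 0.89 handle (array([0.4764, 0.104 ]), (35.1, 15.0), 147.7) rim (array([0.5397, 0.0661]), (93.0, 78.1), 73.8) (array([0.5323, 0.0685]), 93.9)
```

View pics/w6.png

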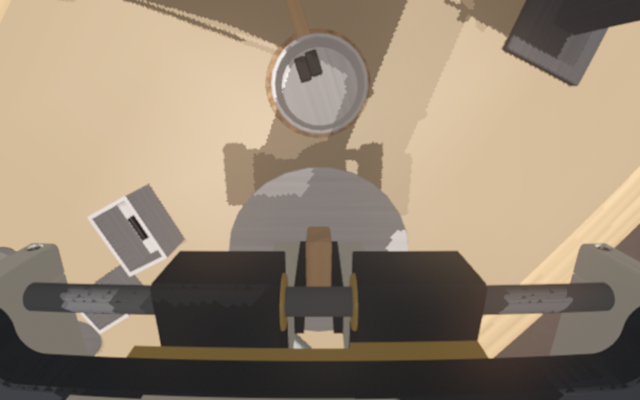

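Two blocks lie in the pot (308,66); rim centred at (318,83); lid held symmetrically about column 318.

```bash
python3 - <<'E'
from h import *
goto(.5323,.0685,.10,129,step=3)
E
```

```text
shift cm [ 9.25 -0.02 14.9 ] = 6 x [ 1.54 -0.    2.48] q6 -159.1 t 27.1
```

>>> jog_arm(
  moves=[
    [[2.3,0,1],0,0.6],
    [[2.3,0,2.5],0,0.6],
    [[2.3,0,3],0,0.6],
    [[2.3,0,3],0,0.6],
    [[0,0,3],0,0.6],
    [[0,0,2],0,0.6],
    [[0,0,0.4],0,0.6],
    [[0,0,0],0,0.6],
    [[0,0,0],0,0.6],
  ],
)

```text
time_s: 28.18
tcp_pos: [0.5329, 0.0698, 0.103]
eef_rot: [-179.9, -0.6, 129.0]
contact_force: [-0.5, -0.8, 0.6]
gripper_width: 0.0118
gripper_force: 30.0
```

```bash
python3 - <<'E'
from h import *
a=[get_state()]; shot('top'); a+=[get_state()]; shot('top'); a+=[get_state()]
for s in a: print(s['tcp_pos'],s['eef_rot'],s['contact_force'])
goto(.5323,.0685,.10,129,step=3)
E
```

```text
[0.53290639 0.06977144 0.10296425] [-179.94079126   -0.62828968  128.95677427] [-0.49243604 -0.77070262  0.63113992]
[0.53287931 0.06981742 0.10295353] [-179.946107     -0.63086374  128.96118782] [-0.18264197 -0.60909034 -0.42577578]
[0.53278413 0.06983537 0.102851  ] [-179.94064041   -0.63713804  128.95980054] [ 0.57846059 -0.19252335 -0.20769402]
shift cm [-0.07 -0.12  0.29] = 1 x [-0.07 -0.12  0.29] q6 -168.4 t 28.3
```

>>> jog_arm(
  moves=[
    [[-0.07,-0.12,0.6],0,0.6],
    [[0,0,0.6],0,0.6],
    [[0,0,0.5],0,0.6],
    [[0,0,0.4],0,0.6],
    [[0,0,0.4],0,0.6],
    [[0,0,0.2],0,0.6],
    [[0,0,0],0,0.6],
    [[0,0,0],0,0.6],
  ],
)

```text
time_s: 29.28
tcp_pos: [0.5317, 0.0687, 0.0752]
eef_rot: [-179.9, -0.7, 129.0]
contact_force: [0.5, -0.1, -0.2]
gripper_width: 0.0117
gripper_force: 30.0
```

>>> jog_arm(
  moves=[
    [[0,0,0.15],0,0.6],
    [[0,0,0],0,0.6],
    [[0,0,0],0,1.6],
    [[0,0,0],0,3],
    [[0,0,0],0,4],
    [[0,0,0],0,4],
    [[0,0,-1],0,4],
    [[0,0,-3],0,4],
    [[-2,0,-3.5],0,4],
    [[-3,0,-3.5],0,4],
    [[-3,0,-3.5],0,4],
    [[-3,0,-2],0,4],
  ],
)

```text
time_s: 30.78
tcp_pos: [0.6035, -0.0189, 0.2404]
eef_rot: [180.0, -0.6, 129.0]
contact_force: [0.1, 0.9, 0.0]
gripper_width: 0.04
gripper_force: 0.0
```

```bash
python3 - <<'E'
from h import *
p=shot('wrist'); s=get_state(); print(s['tcp_pos'],s['eef_rot'])
r=regions_of(p,'lid_pot')
for q in r[:2]: o=outline(p,q['pixels'],.07); print(q['confidence'],rect(o),circ(o),bar(p,q['pixels'],.092))
potfit(p); cv2.imwrite('pics/w7.png',p['pixels'])
p=shot('top')
for t in ('lid_round','lid_square','lid_oblong','lid_small'): lids(p,t,2)
goto(.63+.046,-.087-.039,.2,139.8)
E
```

```text
[ 0.60599433 -0.02108766  0.24228635] [179.89753466  -0.40168471 128.95704797]
0.98 (array([0.5311, 0.067 ]), (95.3, 94.3), 109.9) (array([0.5319, 0.0673]), 97.0) (array([0.5322, 0.0673]), (34.5, 10.1), 128.8)
0.72 (array([ 0.4747, -0.255 ]), (61.8, 14.1), 77.0) (array([ 0.473 , -0.2546]), 62.1) NoneTraceback (most recent call last):
  File "<stdin>", line 5, in <module>
  File "h.py", line 57, in potfit
    o=outline(p,k,.066); print('pot',q['confidence'],'handle',h,'rim',rect(o),circ(o))
  File "h.py", line 23, in outline
    m=(l==1+np.argmax(st[1:,4])).astype(np.uint8)
            ~~~~~~~~~^^^^^^^^^^
    return _wrapfunc(a, 'argmax', axis=axis, out=out, **kwds)
    return bound(*args, **kwds)
ValueError: attempt to get argmax of an empty sequence
```

```bash
python3 - <<'E'
from h import *
p=shot('top')
for t in ('lid_round','lid_square','lid_oblong','lid_small'): lids(p,t,2)
p=shot('wrist'); lids(p,'lid_square',2)
goto(.63+.046,-.087-.039,.2,139.8)
E
```

```text
lid_round 0.73 (array([ 0.6061, -0.2134]), (60.4, 57.1), 133.1) (array([ 0.6052, -0.2142]), 62.3) bar (array([ 0.6058, -0.2146]), (28.0, 12.1), 28.5)
lid_square 0.58 (array([ 0.6323, -0.123 ]), (24.2, 18.9), 168.6) (array([ 0.6333, -0.1199]), 25.4) bar None
lid_oblong 0.59 (array([0.4131, 0.3319]), (56.5, 34.2), 13.7) (array([0.4157, 0.3215]), 56.9) bar None
lid_small 0.66 (array([0.6556, 0.444 ]), (94.3, 72.9), 44.6) (array([0.6527, 0.4455]), 98.8) bar None
lid_small 0.65 (array([0.5156, 0.4079]), (55.3, 53.7), 80.2) (array([0.5153, 0.4074]), 68.1) bar (array([0.5148, 0.4088]), (29.5, 13.6), 166.0)
turn 2 x -5.39
shift cm [-12.67  -3.49   3.69] = 4 x [-3.17 -0.87  0.92] q6 -157.3 t 31.3
```

>>> jog_arm(
  moves=[
    [[0,0,0],-5.4,4],
    [[0,0,0],-5.4,4],
    [[-3.17,-0.87,0.9],0,4],
    [[-3.17,-0.87,0.9],0,4],
    [[-3.17,-0.87,0.9],0,4],
    [[-3.17,-0.87,0.9],0,4],
    [[0,0,0],0,4],
    [[0,0,0],0,4],
  ],
)

```text
time_s: 32.28
tcp_pos: [0.676, -0.1259, 0.1995]
eef_rot: [-180.0, -0.7, 139.8]
contact_force: [-0.1, 0.9, 0.1]
gripper_width: 0.04
gripper_force: 0.0
```

```bash
python3 - <<'E'
from h import *
p=shot('wrist'); lids(p,'lid_square',3); s=get_state(); print(s['tcp_pos'],s['eef_rot'])
goto(.629,-.086,.014,139.8)
E
```

```text
lid_square 0.69 (array([ 0.7947, -0.0599]), (75.3, 73.1), 27.7) (array([ 0.7929, -0.0597]), 98.0) bar (array([ 0.7831, -0.0608]), (61.7, 60.3), 27.7)
lid_square 0.61 (array([ 0.6281, -0.0851]), (72.5, 71.6), 50.6) (array([ 0.6276, -0.0848]), 99.4) bar (array([ 0.6276, -0.0854]), (34.0, 9.5), 139.8)
[ 0.67607876 -0.12552296  0.20030332] [179.99365614  -0.64906965 139.81404377]
shift cm [ 6.15 -0.02 18.63] = 5 x [ 1.23 -0.    3.73] q6 -135.4 t 32.4
```

>>> jog_arm(
  moves=[
    [[3.15,0,2.5],0,4],
    [[3.15,0,2.5],0,4],
    [[0,0,3.5],0,4],
    [[0,0,3.5],0,4],
    [[0,0,2.5],0,4],
    [[0,0,2],0,4],
    [[0,0,1],0,4],
    [[0,0,0.6],0,4],
    [[0,0,0],0,4],
    [[0,0,0],0,4],
  ],
)

```text
time_s: 33.62
tcp_pos: [0.627, -0.0842, 0.0203]
eef_rot: [180.0, -0.6, 139.8]
contact_force: [-0.1, -0.2, 0.5]
gripper_width: 0.0398
gripper_force: 0.0
```

```bash
python3 - <<'E'
from h import *
goto(.6278,-.0851,.014,140)
E
```

```text
shift cm [-0.12 -0.02  0.63] = 1 x [-0.12 -0.02  0.63] q6 -139.4 t 33.6
```

>>> jog_arm(
  moves=[
    [[-0.1,0,0.6],0,4],
    [[0,0,0],0,4],
    [[0,0,0],0,0.6],
    [[0,0,0],0,0.6],
    [[0,0,0],0,0.6],
    [[0,0,0],0,0.6],
    [[0,0,0],0,0.6],
    [[0,0,0],0,0.6],
    [[0,0,-0.5],0,0.6],
    [[0,0,-2],0,0.6],
    [[0,0,-3.5],0,0.6],
    [[0,0,-4],0,0.6],
  ],
)

```text
time_s: 35.12
tcp_pos: [0.6276, -0.0857, 0.1142]
eef_rot: [-179.9, -0.7, 139.8]
contact_force: [0.1, -0.3, -1.1]
gripper_width: 0.0123
gripper_force: 30.0
```

>>> jog_arm(
  moves=[
    [[-2.9,-2.3,-2],0,0.6],
    [[-2.9,-2.3,-2],0,0.6],
    [[-2.9,-2.3,-2],0,0.6],
    [[-2.9,-2.3,-2],0,0.6],
    [[-2.9,-2.3,-1],0,0.6],
    [[-2.9,-2.3,-1],0,0.6],
    [[-2.9,-2.3,0],0,0.6],
    [[-2.9,-2.3,0],0,0.6],
    [[0,0,0],0,0.6],
    [[0,0,0],0,0.6],
  ],
)

```text
time_s: 36.38
tcp_pos: [0.6869, -0.3765, 0.2105]
eef_rot: [-180.0, -0.7, 139.7]
contact_force: [0.1, 0.2, -0.2]
gripper_width: 0.0117
gripper_force: 30.0
```

```bash
python3 - <<'E'
from h import *
s=get_state(); print(s['tcp_pos'],s['eef_rot'],s['gripper_width'],s['joints'][5])
p=shot('wrist'); jar(p,'jar_square'); 
for q in regions_of(p,'jar_square'): print(q['pixel'],q['confidence'])
for t in ('lid_square',): print([(q['pixel'],q['confidence'],rect(plane(p,np.argwhere(q['pixels'])[:,::-1],s['tcp_pos'][2]-.004))) for q in regions_of(p,t)[:2]])
goto(.628,-.330,.1,144); cv2.imwrite('pics/w8.png',p['pixels'])
E
```

```text
[ 0.68694993 -0.37649376  0.21048166] [-179.97830869   -0.71609409  139.73792323] 0.011740076354652304 -115.48853805892851
jar_square 0.74 (array([ 0.6307, -0.3352]), (71.3, 70.9), 144.3) (array([ 0.6306, -0.3349]), 98.0)
[310.4, 107.8] 0.74
[([313.9, 219.6], 0.78, (array([ 0.6796, -0.3712]), (72.1, 53.9), 49.8)), ([606.7, 63.6], 0.78, (array([ 0.7019, -0.2061]), (34.4, 34.0), 30.0))]
turn 1 x -4.17
shift cm [ 7.5   0.2  11.14] = 4 x [1.87 0.05 2.78] q6 -115.5 t 36.6
```

View pics/w8.png

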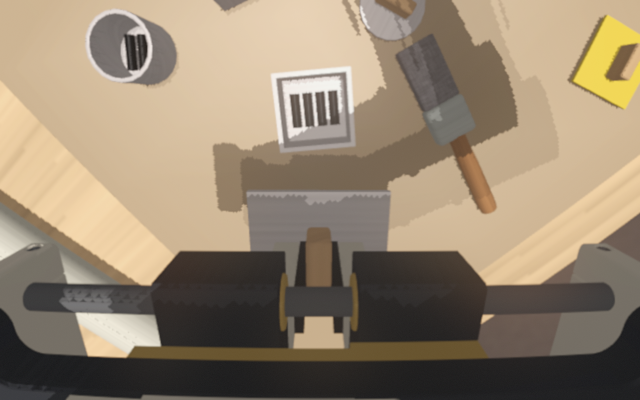

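Jar square rim at (313,110), lid held square and centred in the fingers.

```bash
python3 - <<'E'
from h import *
goto(.6307,-.3352,.095,144.3)
E
```

```text
turn 1 x -4.47
shift cm [ 6.97 -0.03 11.64] = 4 x [ 1.74 -0.01  2.91] q6 -115.5 t 36.6
```

>>> jog_arm(
  moves=[
    [[0,0,0],-4.5,0.6],
    [[2.3,0,1],0,0.6],
    [[2.3,0,2],0,0.6],
    [[2.4,0,3],0,0.6],
    [[0,0,3],0,0.6],
    [[0,0,2],0,0.6],
    [[0,0,0.6],0,0.6],
    [[0,0,0],0,0.6],
    [[0,0,0],0,0.6],
  ],
)

```text
time_s: 37.7
tcp_pos: [0.6302, -0.3351, 0.097]
eef_rot: [179.9, -0.6, 144.3]
contact_force: [0.1, -0.2, -0.4]
gripper_width: 0.0116
gripper_force: 30.0
```

```bash
python3 - <<'E'
from h import *
s=get_state(); print(s['contact_force'],s['tcp_pos'],s['eef_rot']); goto(.6307,-.3352,.064,144.3)
E
```

```text
[ 0.06437971 -0.21956277 -0.42998438] [ 0.63017429 -0.33505891  0.09695579] [179.93606604  -0.56780714 144.28507233]
shift cm [-0.05  0.02  3.3 ] = 1 x [-0.05  0.02  3.3 ] q6 -113.0 t 37.7
```

>>> jog_arm(
  moves=[
    [[-0.05,0,1],0,0.6],
    [[0,0,0.8],0,0.6],
    [[0,0,0.6],0,0.6],
    [[0,0,0.5],0,0.6],
    [[0,0,0.3],0,0.6],
    [[0,0,0.15],0,0.6],
    [[0,0,0],0,0.6],
    [[0,0,0],0,0.6],
  ],
)

```text
time_s: 38.7
tcp_pos: [0.6294, -0.335, 0.0636]
eef_rot: [180.0, -0.6, 144.3]
contact_force: [-3.3, 2.1, 8.0]
gripper_width: 0.0115
gripper_force: 30.0
```

>>> jog_arm(
  moves=[
    [[0,0,0],0,1.6],
    [[0,0,0],0,3],
    [[0,0,0],0,4],
    [[0,0,-1],0,4],
    [[0,0,-3],0,4],
    [[0,0,-4],0,4],
    [[0,0,-4],0,4],
    [[0,0,-2],0,4],
    [[0,0,0],0,4],
  ],
)

```text
time_s: 39.83
tcp_pos: [0.6318, -0.3365, 0.2052]
eef_rot: [179.9, -0.4, 144.3]
contact_force: [-0.6, 0.1, -0.1]
gripper_width: 0.0403
gripper_force: 0.0
```

```bash
python3 - <<'E'
from h import *
goto(.66,-.188,.2,206)
p=shot('wrist'); 
for q in regions_of(p,'lid_square')[:3]: o=outline(p,q['pixels'],.06); print(q['confidence'],rect(o),q['pixel'])
E
```

```text
turn 7 x -8.82
shift cm [-9.04 12.11  0.52] = 4 x [-2.26  3.03  0.13] q6 -113.0 t 39.8
0.96 (array([ 0.6294, -0.3358]), (73.4, 73.2), 54.6) [317.4, 184.3]
0.87 (array([ 0.7618, -0.0935]), (65.4, 63.1), 28.1) [603.3, 150.1]
```

>>> jog_arm(
  moves=[
    [[0,0,0],-8.8,4],
    [[0,0,0],-8.8,4],
    [[0,0,0],-8.8,4],
    [[0,0,0],-8.8,4],
    [[0,0,0],-8.8,4],
    [[0,0,0],-8.8,4],
    [[0,0,0],-8.8,4],
    [[-2.26,3.03,0.13],0,4],
    [[-2.26,3.03,0.13],0,4],
    [[-2.26,3.03,0.13],0,4],
    [[-2.26,3.03,0.13],0,4],
    [[0,0,0],0,4],
  ],
)

```text
time_s: 41.42
tcp_pos: [0.6591, -0.1849, 0.1963]
eef_rot: [179.3, -0.4, -154.0]
contact_force: [-1.0, -1.8, -0.0]
gripper_width: 0.0401
gripper_force: 0.0
```

```bash
python3 - <<'E'
from h import *
p=shot('wrist'); lids(p,'lid_round',2); s=get_state(); print(s['tcp_pos'],s['eef_rot'])
for q in regions_of(p,'lid_square')[:2]: o=outline(p,q['pixels'],.06); print(q['confidence'],rect(o),q['pixel'])
goto(.606,-.2145,.02,206)
E
```

```text
lid_round 0.95 (array([ 0.6041, -0.2148]), (62.0, 61.5), 26.0) (array([ 0.6039, -0.2142]), 63.1) bar (array([ 0.6039, -0.2143]), (34.6, 10.5), 22.2)
[ 0.65883519 -0.18710846  0.19672227] [ 179.34481809   -0.37818066 -154.07810202]
0.82 (array([ 0.7782, -0.0816]), (51.7, 35.3), 115.4) [346.8, 333.2]
0.78 (array([ 0.6294, -0.3354]), (74.3, 72.7), 144.5) [169.6, 83.1]
shift cm [ 5.92 -0.09 17.69] = 5 x [ 1.18 -0.02  3.54] q6 -64.1 t 41.6
```

```bash
python3 - <<'E'
from h import *
goto(.604,-.2144,.02,203)
E
```

```text
turn 1 x 2.87
shift cm [ 6.09 -0.31 17.69] = 5 x [ 1.22 -0.06  3.54] q6 -64.1 t 41.6
```

>>> jog_arm(
  moves=[
    [[0,0,0],2.9,4],
    [[3,-0.15,2.5],0,4],
    [[3.05,-0.15,2.5],0,4],
    [[0,0,3.5],0,4],
    [[0,0,3.5],0,4],
    [[0,0,2.5],0,4],
    [[0,0,1.5],0,4],
    [[0,0,0.7],0,4],
    [[0,0,0],0,4],
    [[0,0,0],0,4],
  ],
)

```text
time_s: 42.82
tcp_pos: [0.6039, -0.2128, 0.0321]
eef_rot: [179.5, -0.2, -157.0]
contact_force: [0.2, 0.4, 0.3]
gripper_width: 0.0397
gripper_force: 0.0
```

```bash
python3 - <<'E'
from h import *
goto(.604,-.2144,.019,203)
E
```

```text
shift cm [ 0.05 -0.16  1.31] = 1 x [ 0.05 -0.16  1.31] q6 -64.4 t 42.8
```

>>> jog_arm(
  moves=[
    [[0.05,-0.15,1.25],0,4],
    [[0,0,0],0,4],
    [[0,0,0],0,0.6],
    [[0,0,0],0,0.6],
    [[0,0,0],0,0.6],
    [[0,0,0],0,0.6],
    [[0,0,0],0,0.6],
    [[0,0,0],0,0.6],
    [[0,0,-0.5],0,0.6],
    [[0,0,-2],0,0.6],
    [[0,0,-3.5],0,0.6],
    [[0,0,-4],0,0.6],
  ],
)

```text
time_s: 44.32
tcp_pos: [0.6035, -0.2147, 0.1191]
eef_rot: [179.4, -0.4, -157.0]
contact_force: [0.2, 0.0, -0.0]
gripper_width: 0.0118
gripper_force: 30.0
```

>>> jog_arm(
  moves=[
    [[0,0,-4],0,0.6],
    [[2.3,-2.8,-3],0,0.6],
    [[2.3,-2.8,-2],0,0.6],
    [[2.4,-2.8,0],0,0.6],
    [[2.4,-2.8,0],0,0.6],
    [[2.4,-2.8,0],0,0.6],
    [[0,0,0],0,0.6],
    [[0,0,0],0,0.6],
  ],
)

```text
time_s: 45.32
tcp_pos: [0.5507, -0.3903, 0.2077]
eef_rot: [179.4, -0.3, -157.1]
contact_force: [0.8, 1.1, -0.5]
gripper_width: 0.0115
gripper_force: 30.0
```

```bash
python3 - <<'E'
from h import *
s=get_state(); print(s['tcp_pos'],s['eef_rot'],s['gripper_width'],s['joints'][5])
p=shot('wrist'); jar(p,'jar_round'); cv2.imwrite('pics/w9.png',p['pixels'])
for q in regions_of(p,'lid_round')[:2]: o=outline(p,q['pixels'],s['tcp_pos'][2]-.009); print(q['confidence'],q['pixel'],rect(o),circ(o))
goto(.477,-.422,.1,203)
E
```

```text
[ 0.55066572 -0.39029392  0.20765751] [ 179.38380779   -0.32254761 -157.06844764] 0.011474711117772296 -48.01408839454615
jar_round 0.75 (array([ 0.4756, -0.4294]), (60.6, 59.9), 112.9) (array([ 0.4755, -0.4296]), 61.9)
0.79 [319.1, 229.7] (array([ 0.5434, -0.3932]), (52.2, 50.9), 155.3) (array([ 0.5463, -0.3915]), 61.6)
shift cm [ 8.1  -0.08 10.79] = 4 x [ 2.03 -0.02  2.7 ] q6 -48.0 t 45.5
```

View pics/w9.png

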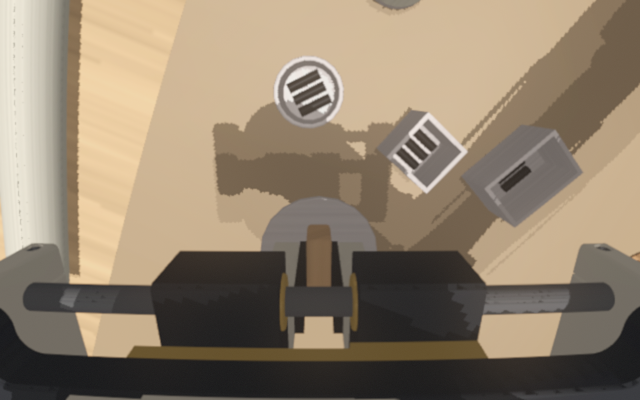

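Jar_round rim at (309,92), clean fit of 62 mm; lid held in the fingers.

```bash
python3 - <<'E'
from h import *
goto(.4762,-.4293,.095,203)
E
```

```text
shift cm [ 8.46 -0.72 11.29] = 4 x [ 2.11 -0.18  2.82] q6 -48.0 t 45.5
```

>>> jog_arm(
  moves=[
    [[2.8,-0.24,1],0,0.6],
    [[2.8,-0.24,2],0,0.6],
    [[2.8,-0.24,3],0,0.6],
    [[0,0,3],0,0.6],
    [[0,0,2],0,0.6],
    [[0,0,0.4],0,0.6],
    [[0,0,0],0,0.6],
    [[0,0,0],0,0.6],
  ],
)

```text
time_s: 46.48
tcp_pos: [0.4762, -0.4291, 0.0954]
eef_rot: [179.5, -0.3, -157.0]
contact_force: [0.0, -0.0, -0.1]
gripper_width: 0.0116
gripper_force: 30.0
```

```bash
python3 - <<'E'
from h import *
goto(.4762,-.4293,.069,203)
E
```

```text
shift cm [ 0.01 -0.02  2.64] = 1 x [ 0.01 -0.02  2.64] q6 -42.2 t 46.5
```

>>> jog_arm(
  moves=[
    [[0,0,0.8],0,0.6],
    [[0,0,0.6],0,0.6],
    [[0,0,0.5],0,0.6],
    [[0,0,0.4],0,0.6],
    [[0,0,0.25],0,0.6],
    [[0,0,0.1],0,0.6],
    [[0,0,0],0,0.6],
    [[0,0,0],0,0.6],
  ],
)

```text
time_s: 47.48
tcp_pos: [0.475, -0.4289, 0.0688]
eef_rot: [179.4, -0.3, -157.0]
contact_force: [-1.6, 1.9, 8.0]
gripper_width: 0.0118
gripper_force: 30.0
```

>>> jog_arm(
  moves=[
    [[0,0,0],0,1.6],
    [[0,0,0],0,3],
    [[0,0,0],0,4],
    [[0,0,-1],0,4],
    [[0,0,-3],0,4],
    [[0,0,-4],0,4],
    [[0,0,-4],0,4],
    [[-1.5,0,-3],0,4],
    [[-1.5,0,0],0,4],
    [[0,0,0],0,4],
    [[0,0,0],0,4],
  ],
)

```text
time_s: 48.85
tcp_pos: [0.5035, -0.4179, 0.2165]
eef_rot: [179.3, -0.4, -157.0]
contact_force: [0.0, 0.1, -0.3]
gripper_width: 0.0399
gripper_force: 0.0
```

```bash
python3 - <<'E'
from h import *
p=shot('wrist')
for q in regions_of(p,'lid_round')[:1]: o=outline(p,q['pixels'],.06); print(q['confidence'],rect(o),circ(o),q['pixel'])
jar(p,'jar_small'); jar(p,'jar_oblong')
p=shot('top')
for t in ('lid_square','lid_oblong','lid_small'): lids(p,t,2)
s=get_state(); print(s['tcp_pos'],s['eef_rot'],s['joints'])
goto(.49,.30,.25,167)
E
```

```text
0.96 (array([ 0.475 , -0.4285]), (61.6, 61.4), 67.0) (array([ 0.4752, -0.4283]), 63.4) [319.0, 152.2]
jar_small 0.66 (array([ 0.4798, -0.3168]), (74.3, 55.6), 72.1) (array([ 0.4799, -0.3155]), 87.6)
jar_oblong 0.86 (array([ 0.4589, -0.2133]), (90.0, 89.6), 66.4) (array([ 0.458 , -0.2134]), 122.9)
lid_square 0.75 (array([ 0.7964, -0.0602]), (72.1, 70.9), 28.6) (array([ 0.7964, -0.0607]), 90.0) bar (array([ 0.7906, -0.059 ]), (43.1, 41.9), 28.8)
lid_oblong 0.71 (array([0.4307, 0.3059]), (87.5, 59.7), 147.1) (array([0.4301, 0.3053]), 96.3) bar (array([0.4291, 0.3065]), (35.8, 12.8), 145.5)
lid_small 0.76 (array([0.5454, 0.3804]), (58.8, 57.8), 168.7) (array([0.5451, 0.3803]), 73.2) bar (array([0.5445, 0.3812]), (31.7, 12.8), 165.9)
lid_small 0.37 (array([ 0.7448, -0.2396]), (200.3, 41.8), 169.6) (array([ 0.7451, -0.2387]), 200.6) bar (array([ 0.7743, -0.2449]), (54.9, 3.4), 177.5)
[ 0.50391684 -0.41831254  0.21742532] [ 179.40405924   -0.32156817 -157.04536824] [-22.77966507  19.40500806  -2.12907239  -0.1987419  -69.11724063
 -44.19547712]
turn 4 x 8.99
shift cm [17.51 69.68 -3.26] = 18 x [ 0.97  3.87 -0.18] q6 -44.2 t 49.2
```

```bash
python3 - <<'E'
from h import *
goto(.603,.366,.28,167)
E
```

```text
turn 4 x 8.99
shift cm [ 7.99 78.65 -6.26] = 20 x [ 0.4   3.93 -0.31] q6 -44.2 t 49.2
```

>>> jog_arm(
  moves=[
    [[0,0,-1.5],9,4],
    [[0,0,-1.5],9,4],
    [[0,0,-1.5],9,4],
    [[0,0,-1.8],9,4],
    [[0.4,4,0],0,4],
    [[0.4,4,0],0,4],
    [[0.4,4,0],0,4],
    [[0.4,4,0],0,4],
    [[0.4,4,0],0,4],
    [[0.4,4,0],0,4],
    [[0.4,4,0],0,4],
    [[0.4,4,0],0,4],
  ],
)

```text
time_s: 50.75
tcp_pos: [0.5456, -0.0985, 0.2827]
eef_rot: [179.7, -0.6, 167.0]
contact_force: [-0.0, 0.5, 0.2]
gripper_width: 0.04
gripper_force: 0.0
```

>>> jog_arm(
  moves=[
    [[0.4,4,0],0,4],
    [[0.4,4,0],0,4],
    [[0.4,4,0],0,4],
    [[0.4,4,0],0,4],
    [[0.4,4,0],0,4],
    [[0.4,4,0],0,4],
    [[0.4,4,0],0,4],
    [[0.4,4,0],0,4],
    [[0.4,4,0],0,4],
    [[0,0,0],0,4],
  ],
)

```text
time_s: 52.0
tcp_pos: [0.5917, 0.2615, 0.2838]
eef_rot: [179.7, -0.6, 167.1]
contact_force: [-0.4, -0.4, -0.4]
gripper_width: 0.04
gripper_force: 0.0
```

```bash
python3 - <<'E'
from h import *
s=get_state(); print(s['tcp_pos'],s['eef_rot'],s['joints'][5])
goto(.603,.366,.28,167)
p=shot('wrist'); lids(p,'lid_small',3); lids(p,'lid_oblong',1)
E
```

```text
[0.59174307 0.26152665 0.28377054] [179.74102417  -0.64218392 167.10023977] -143.41387128632007
shift cm [ 1.25 10.43  0.38] = 3 x [0.42 3.48 0.13] q6 -143.4 t 52.0
lid_small 0.67 (array([0.5428, 0.3835]), (58.9, 58.8), 167.7) (array([0.5433, 0.3833]), 79.2) bar (array([0.5423, 0.3818]), (34.2, 13.7), 167.8)
lid_oblong 0.61 (array([0.4335, 0.3051]), (74.2, 58.8), 149.0) (array([0.4332, 0.3063]), 90.6) bar (array([0.4288, 0.3089]), (34.8, 9.8), 148.3)
```

>>> jog_arm(
  moves=[
    [[0.4,3.5,0],0,4],
    [[0.4,3.5,0],0,4],
    [[0.4,3.5,0],0,4],
    [[0,0,0],0,4],
    [[0,0,0],0,4],
  ],
)

```text
time_s: 52.78
tcp_pos: [0.6038, 0.3631, 0.2855]
eef_rot: [179.7, -0.6, 166.9]
contact_force: [-0.6, 0.5, -0.3]
gripper_width: 0.0402
gripper_force: 0.0
```

```bash
python3 - <<'E'
from h import *
s=get_state(); print(s['tcp_pos'],s['eef_rot'],s['joints'][5])
p=shot('wrist'); lids(p,'lid_small',3)
u=np.array([np.cos(np.radians(167.5)),np.sin(np.radians(167.5))])
for c in [(.543,.382)]: print(np.array(c)+.007*u)
E
```

```text
[0.60383882 0.36309029 0.28549095] [179.71823771  -0.60393941 166.92878242] -149.38448478705385
lid_small 0.76 (array([0.544 , 0.3835]), (55.6, 55.5), 78.1) (array([0.5443, 0.3832]), 75.6) bar (array([0.5429, 0.3838]), (32.3, 9.5), 167.0)
[0.53616593 0.38351508]
```

```bash
python3 - <<'E'
from h import *
goto(.537,.385,.015,167.5)
E
```

```text
turn 1 x -0.60
shift cm [ 7.01  0.71 27.09] = 7 x [1.   0.1  3.87] q6 -149.4 t 52.9
```

>>> jog_arm(
  moves=[
    [[3.5,0.35,0],-0.6,3.5],
    [[3.5,0.35,0],0,3.5],
    [[0,0,4],0,3.5],
    [[0,0,4],0,3.5],
    [[0,0,4],0,3.5],
    [[0,0,4],0,3.5],
    [[0,0,3.5],0,3.5],
    [[0,0,3],0,3.5],
    [[0,0,2],0,3.5],
    [[0,0,1],0,3.5],
    [[0,0,0],0,3.5],
    [[0,0,0],0,3.5],
  ],
)

```text
time_s: 54.38
tcp_pos: [0.5353, 0.3886, 0.0324]
eef_rot: [179.6, -0.5, 167.6]
contact_force: [1.2, -0.0, 0.9]
gripper_width: 0.0352
gripper_force: 0.0
```

```bash
python3 - <<'E'
from h import *
goto(.537,.385,.015,167.5); s=get_state(); print(s['contact_force'])
E
```

```text
shift cm [-0.24 -0.32  1.74] = 1 x [-0.24 -0.32  1.74] q6 -154.3 t 54.4
[ 1.19538515 -0.02636805  0.90252594]
```

Grasp, then lift straight to about 0.25 and move away from the chute.

>>> jog_arm(
  moves=[
    [[-0.2,-0.3,0],0,3.5],
    [[0,0,1.2],0,3.5],
    [[0,0,0.5],0,3.5],
    [[0,0,0],0,3.5],
    [[0,0,0],0,0.6],
    [[0,0,0],0,0.6],
    [[0,0,0],0,0.6],
    [[0,0,0],0,0.6],
    [[0,0,0],0,0.6],
    [[0,0,0],0,0.6],
    [[0,0,0],0,0.6],
    [[0,0,-0.5],0,0.6],
  ],
)

```text
time_s: 55.88
tcp_pos: [0.5355, 0.3845, 0.0187]
eef_rot: [179.8, -0.6, 167.6]
contact_force: [-0.1, -0.1, -0.6]
gripper_width: 0.012
gripper_force: 30.0
```

>>> jog_arm(
  moves=[
    [[0,0,-2],0,0.6],
    [[0,0,-3.5],0,0.6],
    [[0,0,-4],0,0.6],
    [[0,0,-4],0,0.6],
    [[0,0,-4],0,0.6],
    [[0,0,-3],0,0.6],
    [[0,0,0],0,0.6],
  ],
)

```text
time_s: 56.75
tcp_pos: [0.5387, 0.3842, 0.2273]
eef_rot: [179.5, -0.5, 167.6]
contact_force: [-0.5, -0.4, -0.9]
gripper_width: 0.0115
gripper_force: 30.0
```

```bash
python3 - <<'E'
from h import *
s=get_state(); print(s['tcp_pos'],s['eef_rot'],s['joints'][5],s['gripper_width'])
p=shot('top')
jar(p,'jar_small'); jar(p,'jar_oblong'); lids(p,'lid_oblong')
p=shot('wrist')
for q in regions_of(p,'lid_small')[:1]: o=outline(p,q['pixels'],s['tcp_pos'][2]-.005); print(q['confidence'],q['pixel'],rect(o))
# view pose for jar_small at yaw 160: 
u=np.array([np.cos(np.radians(160)),np.sin(np.radians(160))]); t=np.array([.483,-.306])-.08*u; print(t); goto(t[0],t[1],.23,160)
E
```

```text
[0.53870267 0.38417391 0.22734897] [179.45891464  -0.45124638 167.5687421 ] -154.15847701520272 0.01154485937539548
jar_small 0.71 (array([ 0.4845, -0.3026]), (62.3, 57.8), 72.3) (array([ 0.4852, -0.3023]), 75.9)
jar_oblong 0.9 (array([ 0.4651, -0.196 ]), (87.0, 60.9), 156.6) (array([ 0.464, -0.196]), 95.9)
lid_oblong 0.68 (array([0.4304, 0.3071]), (85.3, 59.2), 148.7) (array([0.4303, 0.3073]), 96.9) bar (array([0.429 , 0.3067]), (36.1, 11.8), 152.8)
0.64 [321.3, 235.5] (array([0.5336, 0.3834]), (54.8, 39.5), 77.5)
[ 0.55817541 -0.33336161]
turn 1 x 7.56
shift cm [-26.46 -66.61  -0.72] = 18 x [-1.47 -3.7  -0.04] q6 -154.2 t 57.0
```

```bash
python3 - <<'E'
from h import *
goto(.558,-.333,.23,162)
E
```

```text
turn 1 x 5.56
shift cm [-24.09 -67.47  -0.72] = 18 x [-1.34 -3.75 -0.04] q6 -154.2 t 57.0
```

>>> jog_arm(
  moves=[
    [[0,0,-1],5.6,0.6],
    [[-1.34,-3.75,0],0,0.6],
    [[-1.34,-3.75,0],0,0.6],
    [[-1.34,-3.75,0],0,0.6],
    [[-1.34,-3.75,0],0,0.6],
    [[-1.34,-3.75,0],0,0.6],
    [[-1.34,-3.75,0],0,0.6],
    [[-1.34,-3.75,0],0,0.6],
    [[-1.34,-3.75,0],0,0.6],
    [[-1.34,-3.75,0],0,0.6],
    [[-1.34,-3.75,0],0,0.6],
  ],
)

```text
time_s: 58.42
tcp_pos: [0.5488, -0.0159, 0.2305]
eef_rot: [179.8, -0.7, 162.0]
contact_force: [0.7, 0.7, 0.2]
gripper_width: 0.0119
gripper_force: 30.0
```

>>> jog_arm(
  moves=[
    [[-1.34,-3.75,0],0,0.6],
    [[-1.34,-3.75,0],0,0.6],
    [[-1.34,-3.75,0],0,0.6],
    [[-1.34,-3.75,0],0,0.6],
    [[-1.34,-3.75,0],0,0.6],
    [[-1.34,-3.75,0.3],0,0.6],
    [[-1.34,-3.75,0.3],0,0.6],
    [[-1.34,-3.75,0.3],0,0.6],
    [[0,0,0],0,0.6],
    [[0,0,0],0,0.6],
  ],
)

```text
time_s: 59.68
tcp_pos: [0.5577, -0.3329, 0.2188]
eef_rot: [179.8, -0.7, 161.9]
contact_force: [-0.0, 0.1, -0.6]
gripper_width: 0.0121
gripper_force: 30.0
```

```bash
cat >> h.py <<'E'
def held(p,name,off,L):
    """lid centre ahead of the TCP along tool x (m), from the front flange edge; off: tcp above lid origin, L: flange length"""
    s=get_state(); q=max(regions_of(p,name),key=lambda q:q['pixel'][1]); o=plane(p,np.argwhere(q['pixels'])[:,::-1],s['tcp_pos'][2]-off+.01)
    y=np.radians(s['eef_rot'][2]); u=np.array([np.cos(y),np.sin(y)]); v=np.array([np.sin(y),-np.cos(y)]); d=o-s['tcp_pos'][:2]
    print('held',q['confidence'],q['pixel'],'ahead mm',1000*(np.percentile(d@u,99.5)-L/2),'side mm',500*(np.percentile(d@v,99.5)+np.percentile(d@v,.5)),'width',1000*np.ptp(d@v))
E
python3 - <<'E'
from h import *
s=get_state(); print(s['tcp_pos'],s['eef_rot'],s['joints'][5])
p=shot('wrist'); jar(p,'jar_small'); held(p,'lid_small',.015,.056)
p=shot('wrist'); jar(p,'jar_small'); held(p,'lid_small',.015,.056); cv2.imwrite('pics/w10.png',p['pixels'])
E
```

```text
[ 0.55774902 -0.33293948  0.21878097] [179.75405014  -0.71185489 161.92545109] -94.11891765466372
jar_small 0.73 (array([ 0.4829, -0.3074]), (54.2, 53.1), 72.0) (array([ 0.4828, -0.3076]), 74.4)
held 0.88 [323.7, 233.4] ahead mm -5.75031508759365 side mm -1.153539245984596 width 55.954023998012914
jar_small 0.83 (array([ 0.4825, -0.3075]), (54.5, 54.2), 163.3) (array([ 0.4826, -0.3073]), 73.8)
held 0.97 [320.1, 235.8] ahead mm -6.047607706317154 side mm -0.46007861374145786 width 56.05597645035011
```

View pics/w10.png

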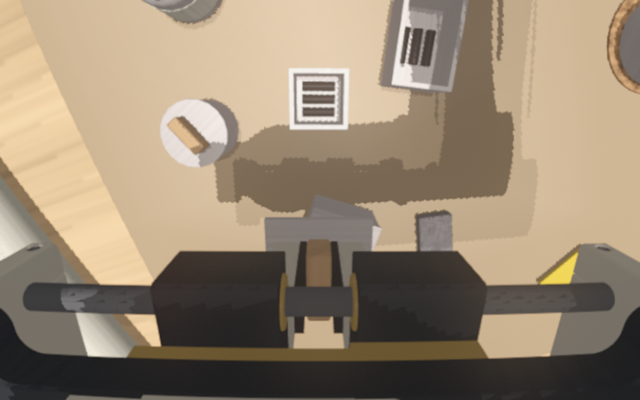

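Jar_small rim at (319,99), lid held square, 6–7 mm back along the bar as intended.

```bash
python3 - <<'E'
from h import *
goto(.4765,-.3054,.09,162.3)
E
```

```text
shift cm [ 8.62  0.07 13.  ] = 4 x [2.15 0.02 3.25] q6 -94.1 t 60.0
```

>>> jog_arm(
  moves=[
    [[2.9,0,1],-0.3,0.6],
    [[2.9,0,2],0,0.6],
    [[2.8,0.05,3],0,0.6],
    [[0,0,3],0,0.6],
    [[0,0,2.5],0,0.6],
    [[0,0,1.2],0,0.6],
    [[0,0,0],0,0.6],
    [[0,0,0],0,0.6],
  ],
)

```text
time_s: 60.98
tcp_pos: [0.4761, -0.3055, 0.0946]
eef_rot: [179.8, -0.5, 162.3]
contact_force: [0.1, -1.0, -0.3]
gripper_width: 0.0117
gripper_force: 30.0
```

```bash
python3 - <<'E'
from h import *
goto(.4765,-.3054,.0645,162.3)
E
```

```text
shift cm [-0.04  0.02  3.01] = 1 x [-0.04  0.02  3.01] q6 -94.4 t 61.0
```

>>> jog_arm(
  moves=[
    [[-0.04,0,0.9],0,0.6],
    [[0,0,0.7],0,0.6],
    [[0,0,0.5],0,0.6],
    [[0,0,0.4],0,0.6],
    [[0,0,0.3],0,0.6],
    [[0,0,0.15],0,0.6],
    [[0,0,0],0,0.6],
    [[0,0,0],0,0.6],
  ],
)

```text
time_s: 61.98
tcp_pos: [0.4754, -0.3052, 0.0643]
eef_rot: [179.8, -0.6, 162.3]
contact_force: [-1.2, 0.8, 1.6]
gripper_width: 0.0116
gripper_force: 30.0
```

>>> jog_arm(
  moves=[
    [[0,0,0.1],0,0.6],
    [[0,0,0],0,0.6],
    [[0,0,0],0,1.6],
    [[0,0,0],0,3],
    [[0,0,0],0,4],
    [[0,0,-1],0,4],
    [[0,0,-3],0,4],
    [[0,0,-4],0,4],
    [[-1,0,-4],0,4],
    [[-2,0,-4],0,4],
    [[-1,0,-2],0,4],
    [[0,0,0],0,4],
  ],
)

```text
time_s: 63.48
tcp_pos: [0.5163, -0.3191, 0.2448]
eef_rot: [179.8, -0.4, 162.3]
contact_force: [0.4, 0.6, -0.6]
gripper_width: 0.0403
gripper_force: 0.0
```

```bash
python3 - <<'E'
from h import *
p=shot('wrist')
for q in regions_of(p,'lid_small')[:1]: o=outline(p,q['pixels'],.06); print(q['confidence'],rect(o),circ(o),q['pixel'])
p=shot('top'); lids(p,'lid_oblong')
s=get_state(); print(s['tcp_pos'],s['eef_rot'],s['joints'][5])
u=np.array([np.cos(np.radians(147.5)),np.sin(np.radians(147.5))]); t=np.array([.4303,.3068])-.07*u; print(t); goto(t[0],t[1],.2,147.5)
E
```

```text
0.7 (array([ 0.482 , -0.3076]), (56.2, 55.8), 162.3) (array([ 0.4821, -0.3072]), 76.0) [322.8, 141.3]
lid_oblong 0.89 (array([0.4301, 0.3072]), (83.6, 58.5), 148.2) (array([0.4287, 0.3061]), 93.1) bar (array([0.4291, 0.3065]), (35.8, 12.8), 145.5)
[ 0.51419865 -0.31832114  0.24166836] [179.7456972   -0.72875802 162.25643942] -94.1604047513223
[0.4893374  0.26918903]
turn 2 x 7.38
shift cm [33.66 48.21  4.17] = 15 x [2.24 3.21 0.28] q6 -94.2 t 63.7
```

```bash
python3 - <<'E'
from h import *
goto(.44,.26,.24,162.3); goto(.371,.344,.22,327.5)
E
```

```text
shift cm [24.65 52.84  0.17] = 15 x [1.64 3.52 0.01] q6 -94.2 t 63.7
turn 2 x 7.38
shift cm [47.66 48.17  2.17] = 17 x [2.8  2.83 0.13] q6 -94.2 t 63.7
```

>>> jog_arm(
  moves=[
    [[1,3.6,0],0,4],
    [[1,3.6,0],0,4],
    [[1,3.6,0],0,4],
    [[1.5,3.6,0],0,4],
    [[1.5,3.6,0],0,4],
    [[1.5,3.5,0],0,4],
    [[2,3.5,0],0,4],
    [[2,3.5,0],0,4],
    [[2,3.5,0],0,4],
    [[2,3.5,0],0,4],
    [[2,3.5,0],0,4],
    [[2,3.5,0],0,4],
  ],
)

```text
time_s: 65.18
tcp_pos: [0.4578, 0.1463, 0.246]
eef_rot: [179.8, -0.7, 162.3]
contact_force: [0.6, 0.6, 0.1]
gripper_width: 0.0402
gripper_force: 0.0
```

>>> jog_arm(
  moves=[
    [[1.7,3.5,0],0,4],
    [[1.7,3.3,0],0,4],
    [[1.7,3.2,0],0,4],
    [[0,0,0],-10.3,4],
    [[0,0,0],-10.3,4],
    [[0,0,0],-10.3,4],
    [[0,0,0],-10.3,4],
    [[0,0,0],-10.3,4],
    [[0,0,0],-10.3,4],
    [[0,0,0],-10.3,4],
    [[0,0,0],-10.3,4],
    [[0,0,0],-10.3,4],
  ],
)

```text
time_s: 66.68
tcp_pos: [0.4402, 0.2557, 0.2467]
eef_rot: [179.3, 0.2, -104.7]
contact_force: [-0.2, 0.3, 0.1]
gripper_width: 0.04
gripper_force: 0.0
```

>>> jog_arm(
  moves=[
    [[0,0,0],-10.3,4],
    [[0,0,0],-10.3,4],
    [[0,0,0],-10.3,4],
    [[0,0,0],-10.3,4],
    [[0,0,0],-10.3,4],
    [[0,0,0],-10.3,4],
    [[0,0,0],-10.3,4],
    [[0,0,0],0,4],
  ],
)

```text
time_s: 67.68
tcp_pos: [0.4403, 0.2558, 0.2469]
eef_rot: [180.0, 0.7, -33.0]
contact_force: [0.9, 0.5, 0.9]
gripper_width: 0.0398
gripper_force: 0.0
```

```bash
python3 - <<'E'
from h import *
s=get_state(); print(s['tcp_pos'],s['eef_rot'],s['joints'])
goto(.371,.344,.22,327.5)
E
```

```text
[0.44030924 0.25583128 0.2468864 ] [179.99700967   0.68032561 -33.0066285 ] [ 51.74004468   4.21321477 -17.51246407  -0.72863989 -68.34118161
   5.5226684 ]
turn 1 x -0.51
shift cm [-10.58  -3.71   2.69] = 3 x [-3.53 -1.24  0.9 ] q6 5.5 t 67.7
```

>>> jog_arm(
  moves=[
    [[-3.5,-1.24,0.9],-0.5,4],
    [[-3.5,-1.24,0.9],0,4],
    [[-3.5,-1.24,0.9],0,4],
    [[0,0,0],0,4],
    [[0,0,0],0,4],
  ],
)

```text
time_s: 68.3
tcp_pos: [0.372, 0.3442, 0.2216]
eef_rot: [-180.0, 0.7, -32.5]
contact_force: [0.2, -0.0, 0.2]
gripper_width: 0.0401
gripper_force: 0.0
```

```bash
python3 - <<'E'
from h import *
s=get_state(); print(s['tcp_pos'],s['eef_rot'],s['joints'][5])
for i in range(2): p=shot('wrist'); lids(p,'lid_oblong',1)
goto(.4303,.3068,.015,327.5)
E
```

```text
[0.37199489 0.34416017 0.22164989] [-179.9606194     0.65447026  -32.5455286 ] -6.735858961913117
lid_oblong 0.63 (array([0.4278, 0.3089]), (88.1, 59.9), 149.1) (array([0.4268, 0.3093]), 102.3) bar (array([0.4273, 0.3091]), (34.7, 11.0), 147.7)
lid_oblong 0.67 (array([0.4276, 0.3097]), (88.5, 60.9), 148.7) (array([0.4264, 0.3097]), 103.7) bar (array([0.4274, 0.3091]), (33.8, 10.9), 147.7)
shift cm [6.86e+00 2.00e-02 2.07e+01] = 6 x [1.14 0.   3.45] q6 -6.7 t 68.5
```

>>> jog_arm(
  moves=[
    [[3.25,0,2],-0.5,4],
    [[3.25,0,2.5],0,4],
    [[0,0,3.5],0,4],
    [[0,0,3.5],0,4],
    [[0,0,3.5],0,4],
    [[0,0,2.5],0,4],
    [[0,0,1.5],0,4],
    [[0,0,0.7],0,4],
    [[0,0,0],0,4],
    [[0,0,0],0,4],
  ],
)

```text
time_s: 69.75
tcp_pos: [0.4257, 0.3118, 0.0249]
eef_rot: [-179.8, 0.7, -31.9]
contact_force: [0.8, -0.0, -0.7]
gripper_width: 0.0401
gripper_force: 0.0
```

```bash
python3 - <<'E'
from h import *
goto(.4276,.3091,.0145,328)
E
```

```text
shift cm [0.3  0.13 1.04] = 1 x [0.3  0.13 1.04] q6 1.9 t 69.8
```

>>> jog_arm(
  moves=[
    [[0.3,0.12,0.5],0,4],
    [[0,0,0.5],0,4],
    [[0,0,0],0,4],
    [[0,0,0],0,0.6],
    [[0,0,0],0,0.6],
    [[0,0,0],0,0.6],
    [[0,0,0],0,0.6],
    [[0,0,0],0,0.6],
    [[0,0,0],0,0.6],
    [[0,0,-0.5],0,0.6],
    [[0,0,-2],0,0.6],
    [[0,0,-3.5],0,0.6],
  ],
)

```text
time_s: 71.25
tcp_pos: [0.427, 0.3072, 0.0738]
eef_rot: [179.9, 0.7, -32.0]
contact_force: [0.2, 0.7, 0.1]
gripper_width: 0.0116
gripper_force: 30.0
```

>>> jog_arm(
  moves=[
    [[0,0,-4],0,0.6],
    [[0,0,-4],0,0.6],
    [[0,0,-4],0,0.6],
    [[0,0,-4],-8.5,0.6],
    [[2.2,3.45,0],0,0.6],
    [[2.2,3.45,0],0,0.6],
    [[2.2,3.45,0],0,0.6],
    [[1.6,3.45,0],0,0.6],
    [[1.6,3.45,0],0,0.6],
    [[1.6,3.45,0],0,0.6],
    [[1.2,3.45,0],0,0.6],
    [[1.2,3.45,0],0,0.6],
  ],
)

```text
time_s: 72.75
tcp_pos: [0.4454, -0.0023, 0.2318]
eef_rot: [-179.8, 0.6, -23.4]
contact_force: [0.1, -0.2, -0.6]
gripper_width: 0.012
gripper_force: 30.0
```

>>> jog_arm(
  moves=[
    [[1,3.45,0],0,0.6],
    [[1,3.45,0],0,0.6],
    [[0.8,3.45,0],0,0.6],
    [[0.5,3.45,0],0,0.6],
    [[0.4,3.45,0],0,0.6],
    [[0,0,0],0,0.6],
    [[0,0,0],0,0.6],
  ],
)

```text
time_s: 73.62
tcp_pos: [0.4111, -0.174, 0.2308]
eef_rot: [-179.8, 0.6, -23.5]
contact_force: [0.9, 0.6, -0.4]
gripper_width: 0.0116
gripper_force: 30.0
```

```bash
python3 - <<'E'
from h import *
s=get_state(); print(s['tcp_pos'],s['eef_rot'],s['joints'][5],s['gripper_width'])
for i in range(2):
    p=shot('wrist'); jar(p,'jar_oblong'); held(p,'lid_oblong',.0145,.086)
cv2.imwrite('pics/w11.png',p['pixels'])
E
```

```text
[ 0.41111856 -0.17400571  0.23075591] [-179.81062711    0.64458634  -23.48392005] 64.63143349708353 0.011558534358238242
jar_oblong 0.87 (array([ 0.4636, -0.198 ]), (83.8, 56.1), 155.6) (array([ 0.4636, -0.1977]), 99.7)
held 0.81 [320.1, 208.9] ahead mm 0.7855814406732137 side mm 1.3380503289434977 width 58.124716083787675
jar_oblong 0.6 (array([ 0.4636, -0.1981]), (83.7, 55.9), 155.4) (array([ 0.4642, -0.198 ]), 97.9)
held 0.84 [321.8, 207.2] ahead mm 0.8409610210494343 side mm 0.7486814163203681 width 58.05228418281279
```

View pics/w11.png

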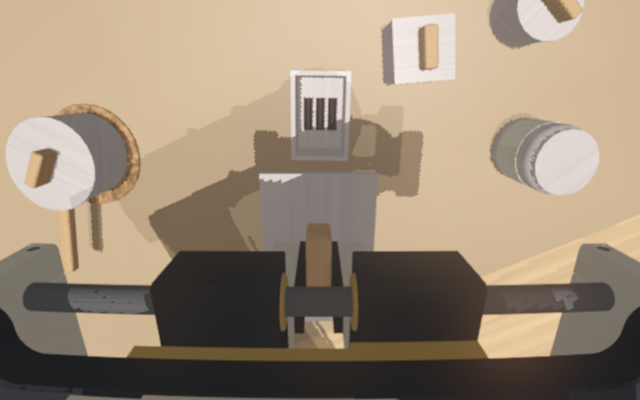

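Jar_oblong rim at (321,116), lid held straight and centred (318,200).

```bash
python3 - <<'E'
from h import *
goto(.4634,-.1975,.09,335.5)
E
```

```text
turn 1 x 1.13
shift cm [ 5.72  0.03 14.07] = 4 x [1.43 0.01 3.52] q6 64.7 t 73.9
```

>>> jog_arm(
  moves=[
    [[2,0,1],1.1,0.6],
    [[2,0,2],0,0.6],
    [[1.7,0.03,3],0,0.6],
    [[0,0,3],0,0.6],
    [[0,0,3],0,0.6],
    [[0,0,1.8],0,0.6],
    [[0,0,0],0,0.6],
    [[0,0,0],0,0.6],
  ],
)

```text
time_s: 74.92
tcp_pos: [0.4626, -0.1965, 0.0927]
eef_rot: [-179.8, 0.6, -24.5]
contact_force: [0.0, -0.2, 0.0]
gripper_width: 0.0119
gripper_force: 30.0
```

```bash
python3 - <<'E'
from h import *
goto(.4634,-.1975,.0645,335.5)
E
```

```text
shift cm [0.11 0.06 2.82] = 1 x [0.11 0.06 2.82] q6 66.8 t 74.9
```

>>> jog_arm(
  moves=[
    [[0.1,0.05,0.8],0,0.6],
    [[0,0,0.7],0,0.6],
    [[0,0,0.5],0,0.6],
    [[0,0,0.4],0,0.6],
    [[0,0,0.3],0,0.6],
    [[0,0,0.1],0,0.6],
    [[0,0,0],0,0.6],
    [[0,0,0],0,0.6],
  ],
)

```text
time_s: 75.92
tcp_pos: [0.4624, -0.1972, 0.0641]
eef_rot: [-179.8, 0.6, -24.5]
contact_force: [-0.5, 1.0, 2.4]
gripper_width: 0.012
gripper_force: 30.0
```

>>> jog_arm(
  moves=[
    [[0,0,0.1],0,0.6],
    [[0,0,0],0,0.6],
    [[0,0,0],0,1.6],
    [[0,0,0],0,3],
    [[0,0,0],0,4],
    [[0,0,-1],0,4],
    [[0,0,-3],0,4],
    [[0,0,-4],0,4],
    [[-1,0,-4],0,4],
    [[-1,0,-4],0,4],
    [[-1,0,-2],0,4],
    [[0,0,0],0,4],
  ],
)

```text
time_s: 77.42
tcp_pos: [0.4372, -0.1861, 0.2458]
eef_rot: [-179.7, 0.4, -24.5]
contact_force: [0.6, -0.6, -0.6]
gripper_width: 0.0401
gripper_force: 0.0
```

```bash
python3 - <<'E'
from h import *
p=shot('wrist')
for q in regions_of(p,'lid_oblong')[:1]: o=outline(p,q['pixels'],.06); print(q['confidence'],rect(o),q['pixel'])
s=get_state(); print(s['tcp_pos'],s['contact_force'])
a=shot('side')['pixels'][145:280,280:420]; cv2.imwrite('pics/end.png',cv2.resize(a,None,fx=4.4,fy=4.4,interpolation=2))
E
```

```text
0.61 (array([ 0.4617, -0.1975]), (85.2, 59.3), 155.5) [320.5, 142.6]
[ 0.43660205 -0.1860118   0.24334684] [-0.49985565 -0.67281022 -0.42539489]
```

View pics/end.png

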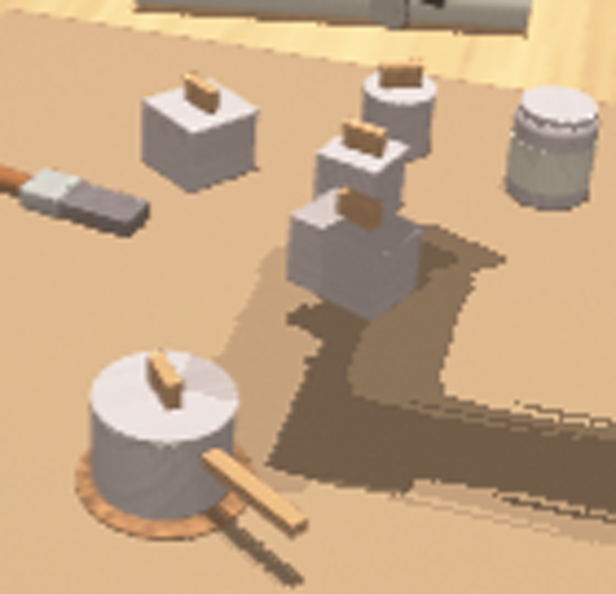

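All five lids sit flat: pot (165,410), oblong (355,250), small (360,170), round (400,115), square (200,135). I'm handing in the job.

```bash
python3 -c "
from plant import close_job; print(close_job())"
```

```text
the job is handed in; nothing more can be done
None
```

The job is handed in at about 77 s: two charcoal blocks were seen in the pot and the trough was left empty. The pot is back on its mat, and it and all four jars have their own lids on, looking fully seated in the last pictures; I did not go near the brush, glass jar or paint can.

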